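# Open the pass box only after feeling that its inner gate is shut

## Task

Open the outer door of the glovebox's pass box as wide as a right angle or nearly so, but first press down firmly on the inner gate's crossbar until you feel it is home at its stop (it may stand ajar), and then push the roller arm of the limit switch sideways until it trips, which frees the door; let it spring back. The door must not hit the battery pack that stands in its way: move it clear first, leaving it upright on the bench. Leave everything else on the bench undisturbed and the gate fully shut.

Things in the scene. Friction and masses are not known exactly. Their poses are not given: they have to be found in the camera images.
- pass_box: Fixed glovebox with pass box. Origin: on the bench under the centre of the pass box chamber, a hollow box 200 (x) by 190 (y) by 170 mm high with a clear roof. Its -x face is closed by the outer door; on its +x side (from x = +100 to +460 mm, y within 180 mm) is the glovebox, 235 mm high. In the world its -x axis points roughly to the robot's right (-y). Fixed robot kits and equipment up to 260 mm high stand along the bench's far edge, beyond world x = 750 mm.
- gate (a joint): Inner gate, a steel plate that slides up and down through the roof at x = +45 mm of pass_box; 0 = fully shut on its firm stop, positive (m) = raised, up to 0.05. It stays where it is left; 3 to 4 N pushes it down, and at 0 it stops dead. Shut means within 3 mm.
- gate_bar: Black crossbar on top of the inner gate, 100 mm along pass_box y, 24 mm wide, 16 mm thick; moves with the gate. Its origin is at the level of the bench under it when the gate is shut; push on its top (point gate_top).
- gate_top (a point): Middle of the crossbar's top face, 205 mm above the bench when the gate is shut. A firm press is 6 N or more, kept up for about half a second.
- limit_switch: Fixed roller lever switch on a stand, foot 70 by 60 mm, body 36 mm wide to 116 mm high; origin under its foot's centre. The lever pivots at its -x side, 21 mm from the centre, 104 mm up, about its x axis, so its roller swings to its +y or -y.
- switch_arm (a joint): Lever angle (rad); 0 = upright, positive = roller leaning to limit_switch -y. Springs back when let go. It trips past 0.5 rad either way, stops at 0.85; about 3 N at the roller trips it. Keep it tripped for a moment (0.1 s).
- roller (a point): On the lever at the height of the roller's centre (159 mm above the bench when upright), 55 mm from the pivot. The roller, 20 mm across and 12 mm wide, lies just on the -x side of this point, its axis along limit_switch x.
- outer_door (a joint): Outer door angle (rad): 0 = shut, grows as it swings out, up to 1.75. Turns (anticlockwise seen from above) about a vertical hinge at point door_hinge and stays where it is left; light to move. Open means past 1.35 rad.
- door_panel: Outer door panel, 10 mm thick (outer face 11 mm out from the hinge axis), reaching 184 mm from the hinge, from 15 to 165 mm above the bench; origin on the hinge axis at bench level. At any angle its y axis runs from the hinge along the door, its -x axis points outward.
- door_hinge (a point): Top of the hinge pin (170 mm up), at the chamber's corner x = -100, y = -90 mm of pass_box (in the world, the corner far from the robot).
- door_handle (a point): Middle of the door's pull bar: a level round bar 10 mm thick and 100 mm long, 145 mm above the bench, parallel to the door with its ends bent back to it; its axis is 125 mm from the hinge along the door and 52 mm out from it (41 mm from the door's face, so a clear gap of 36 mm by 90 mm open from above to hook it).
- battery: Loose battery pack standing on end in the door's sweep: dark block 50 (x) by 36 (y) by 85 mm high, 0.2 to 0.45 kg; origin at the centre of its underside. Clear means everything of it more than 184 mm from the hinge.
- camera_stand: Bystander, fixed: small camera on a stand like the switch's, foot 70 by 60 mm, 118 mm high, no lever; origin under its foot's centre.
- bottle: Bystander: white bottle 56 mm across, 170 mm high, close to one side of the switch; origin at its base.
- servo: Bystander: black servo motor 56 by 22 by 44 mm high, close to the switch's other side; origin under its centre.
- tub: Bystander: orange open tub 110 (x) by 90 (y) by 55 mm high; origin under its centre.
- wheel: Bystander: black rubber wheel lying flat, 60 mm across, 22 mm thick with a thin hub to 30 mm; origin under its centre.
- bracket: Bystander: aluminium U-shaped bracket open upward, 60 (x) by 40 by 42 mm high; origin under its centre.
Mind the look-alikes: they are no part of the job. What is shaped like the battery but yellow is not meant.

How it is judged:
By the outcome, as a careful person would: the job done as asked, in the order asked, and still so for the second after the job is handed in, with the robot touching nothing.
It also fails if it takes over 67 s, if anything falls off the work surface, if the arm or the gripper's body presses on something with over 40 N, if the wrist force passes 120 N, or if a joint passes its speed limit or range.

## Robot

A 6-joint arm with a two-finger parallel gripper is mounted at the origin on the work surface. World frame = base frame: x ahead of the robot, y to its left, z up, the work surface at z = 0. Lengths are in m, angles in rad, forces in N, time in s.
With the tool pointing down it reaches from about 0.35 to 0.875 m from the base axis. Payload 4.2 kg.
Tool frame: the origin (TCP) lies between the finger pads; the fingertips stand 8 mm ahead of it and the grasp point (between the pads) lies 11 mm behind it; x points along the fingers, y is the direction in which the jaws open and shut, and the axes are right-handed (so a half turn about x gives the same grasp; the last joint's range is limited). The gripper opens to 87 mm and grips with 3 to 60 N. Pads are 19 mm wide; open, the fingers measure 117 mm over their backs; the gripper's body (75 mm by 190 mm) begins 51 mm behind the grasp point.
Start: joints at [1.397, 0.385, 0.008, 0, -1.194, -0.259], TCP at [0.262, 0.567, 0.231] pointing down, gripper open.
Joint ranges: [-3.14, 3.14], [-1.21, 2.06], [-1.07, 1.41], [-3.16, 2.05], [-2.99, -0.16], [-3.1, 3.1]. Speed limits (rad/s): [2.79, 2.79, 3.14, 3.14, 3.14, 3.14].

## Interface

Orientations are given as a rotation vector (axis times angle).
In Python, from cell import state, optics, order, finder gives the robot as it stands.
- The arm moves only by the tool step_arm, never from a script. Its argument "motion" is a list of rows, each an object of numbers: "fingers": the opening, from 0 (shut) to 1 (fully open); "tx", "ty", "tz": the shift along the tool's x, y, z in cm; "rx", "ry", "rz": the turn, a rotation vector about the tool's x, y, z in rad. A call has 1 to 8 rows; each row shifts and turns the commanded pose from where the row before left it, along the tool's axes as they then stand; what a row does not reach is not made up. A row lasts 1/10 s, in which the tool goes at most 50 mm and 8.59 degrees, less where a joint would pass 70% of its speed; a pose out of reach is approached as far as the arm can. A call is refused whole if a number of a shift passes 5 or a number of a turn 0.15, either way. A call with a gripper value outside its range is refused whole. The fingers move at their own pace and stop on an object; "squeeze" is the grip in N (left out, the last holds). Time passes only in rows, so rows that do not move let the fingers close. It gives the time, the measured TCP pose, the force and the opening at its end, in the units of the state.
- state(): the state, without advancing time (a new reading comes with each control period).
- optics.camera(name): name is "scene" or "top" or "wrist"; returns a dict with "color" (400x640x3 uint8, blue, green, red), "mtx" (3x3 intrinsics, pixels), "dist" ([k1, k2, p1, p2, k3] as OpenCV has them; the pictures are not rectified), "world_to_cam" (4x4, takes a point from world to camera coordinates). Camera axes: x right, y down, z forward; pixel columns grow to the right and rows downward; lengths in m; the calibration is good to about 2 mm. A picture is of the moment at which its call begins. There is no depth.
- order.finish_job(): hands the job in, once; it reports no verdict.
Trained networks look in a picture, given as the dict that the camera call returned (one of the last four; its "shot" number tells which), for a name from the list of things; names that differ only in an ending like _2 or _b are one class to them, and where a whole thing is asked for, a point or a joint stands for the part that bears it (a point fixed in the world has none). Each returns a list of dicts, best first, with "score" (0 to 1); they miss things now and then, are a little off and sometimes report something else, mostly with a low value. They report only what shows in the picture. A call takes as long as a camera call. They do not tell look-alikes from the thing itself.
- finder.find_in(picture, label): "xyz" ([x, y, z] in m, in the coordinates of the camera as it stood for that picture, good to about 4 mm: the middle of the surface that is visible of it).
- finder.trace(picture, label): "pixels" (400x640 bool, what is visible of it).
The state is a dict: "time_s": time; "joint_positions": joint angles; "joint_velocities": joint speeds; "joint_torque": joint torques, N m; "eef_pos": TCP position; "tool_rot": TCP orientation; "wrist_force": force on the tool from outside, world axes, zero at the start; "ft_torque": the same for the moment, N m; "grip_width": finger opening in m.
Only numpy, scipy, OpenCV 4.12 (cv2) and the standard library are available. Lean on these libraries where they do the work, as an engineer would, in place of code of your own. Each camera call takes 0.05 s, during which the arm holds its last target.

## Working session

There is one attempt and no reset: what is moved stays moved. The work goes in short steps, Python scripts to look and compute and a tool call to move; the robot and the scene stay as the last step left them, time stands still between calls to the robot, and variables do not carry over. Pictures are saved under pics/ and viewed, and the job is handed in when it is done.

Besides the shell and the picture viewer there is one more tool, called after "Request:" as name([rows], argument=value, ...), one row to a line, values as JSON. step_arm: Moves the arm, as the interface text tells. Its arguments: {"type":"object","properties":{"motion":{"type":"array","items":{"type":"object","properties":{"fingers":{"type":"number"},"tx":{"type":"number"},"ty":{"type":"number"},"tz":{"type":"number"},"rx":{"type":"number"},"ry":{"type":"number"},"rz":{"type":"number"}}}},"squeeze":{"type":"number"}},"required":["motion"]}

```bash
ls; mkdir -p pics; python3 - <<'E'
from cell import state, optics, order, finder
import cv2,pickle
s=state();print({k:s[k] for k in('time_s','eef_pos','tool_rot','grip_width','wrist_force')})
for n in('scene','top','wrist'):
    p=optics.camera(n);cv2.imwrite(f'pics/a_{n}.png',p['color']);pickle.dump(p,open(f'a_{n}.pkl','wb'))
    print(n,p['shot'],p['mtx'].tolist() if hasattr(p['mtx'],'tolist') else p['mtx'],p['dist'],p['world_to_cam'])
E
```

```text
pics
{'time_s': 0.0, 'eef_pos': array([0.26187351, 0.56685149, 0.22943603]), 'tool_rot': array([-1.98250577,  0.43826234,  1.98320919]), 'grip_width': 0.08704555268577589, 'wrist_force': array([ 0.09961077, -0.08259382,  0.63352324])}
scene 1 [[420.14313119890306, 0.0, 319.3142138589209], [0.0, 420.14313119890306, 207.43726523260253], [0.0, 0.0, 1.0]] [0.01090594 0.         0.         0.         0.        ] [[-0.54343236  0.83932957  0.01439253  0.377796  ]
 [ 0.71560477  0.47215249 -0.51476388 -0.23779423]
 [-0.43885201 -0.26943999 -0.85721118  1.35590156]
 [ 0.          0.          0.          1.        ]]
top 2 [[489.3388290462415, 0.0, 319.4587253751853], [0.0, 489.3388290462415, 200.85709409901727], [0.0, 0.0, 1.0]] [0.01332736 0.         0.         0.         0.        ] [[ 0.02264847 -0.99960676  0.01653421 -0.15534557]
 [-0.99778949 -0.02363463 -0.06210916  0.51688724]
 [ 0.06247552 -0.01509098 -0.9979324   1.17181324]
 [ 0.          0.          0.          1.        ]]
wrist 3 [[278.86270378120184, 0.0, 317.45710262235855], [0.0, 278.86270378120184, 199.12030666983185], [0.0, 0.0, 1.0]] [-0.03356522  0.          0.          0.          0.        ] [[-0.41935061 -0.90782072  0.00257044  0.62538548]
 [-0.87443911  0.40468816  0.26755139 -0.03060789]
 [-0.24392892  0.10995014 -0.96354016  0.3903866 ]
 [ 0.          0.          0.          1.        ]]
```

View pics/a_scene.png

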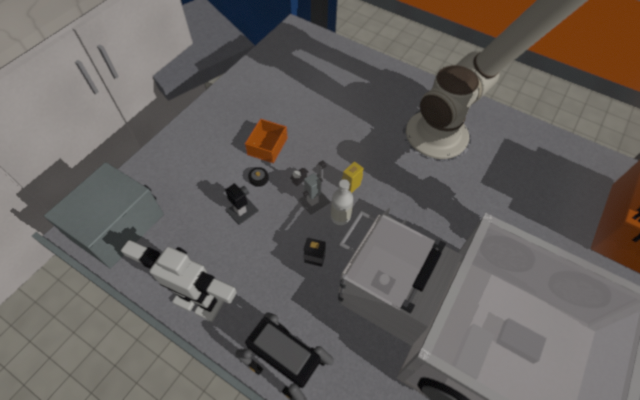

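View pics/a_top.png

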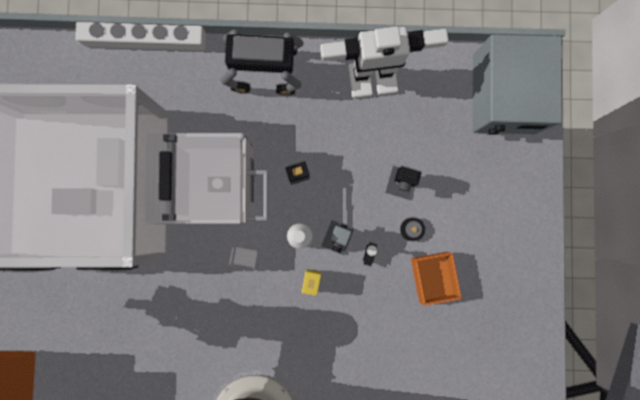

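View pics/a_wrist.png

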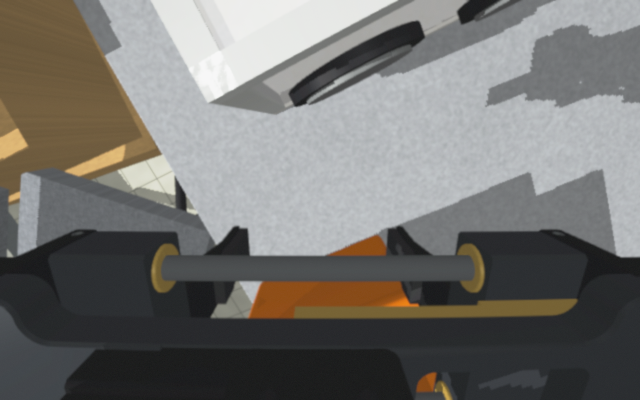

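The scene view shows the dark battery at (315,250), the yellow look-alike at (354,177), the switch near (315,190), the camera stand at (237,200) and the bottle at (342,205). In the top view they are: battery (297,172), yellow block (311,283), switch (340,237), camera stand (405,180), bottle (299,236), servo (371,253), gate bar (166,176) and door handle (262,195).

```bash
cat > h.py <<'E'
import numpy as np,cv2,pickle
from scipy.spatial.transform import Rotation as R
def c2w(p,x):
    T=np.array(p['world_to_cam']);return np.linalg.inv(T)@np.r_[x,1]
def proj(p,X):
    T=np.array(p['world_to_cam']);X=np.atleast_2d(X)
    return cv2.projectPoints(X.astype(float),cv2.Rodrigues(T[:3,:3])[0],T[:3,3],np.array(p['mtx']),np.array(p['dist']))[0][:,0]
def ray(p,uv,z):
    T=np.array(p['world_to_cam']);u=cv2.undistortPoints(np.array([[uv]],float),np.array(p['mtx']),np.array(p['dist']))[0,0]
    d=T[:3,:3].T@np.r_[u,1];o=-T[:3,:3].T@T[:3,3]
    return o+d*(z-o[2])/d[2]
E
python3 - <<'E'
from cell import *
from cell import optics,finder
from h import *
for n in('scene','top'):
    p=optics.camera(n);pickle.dump(p,open(f'b_{n}.pkl','wb'))
    for l in ['pass_box','gate_bar','gate_top','limit_switch','roller','switch_arm','door_panel','door_handle','door_hinge','battery','camera_stand','bottle','servo','tub','wheel','bracket']:
        try:r=finder.find_in(p,l)
        except Exception as e: print(l,e);continue
        print(n,l,[(round(d['score'],2),c2w(p,d['xyz'])[:3].round(3).tolist(),proj(p,c2w(p,d['xyz'])[:3])[0].round().tolist()) for d in r[:3]])
    im=p['color']
    x0,y0,w,h=(210,120,160,120) if n=='scene' else (140,120,240,180)
    cv2.imwrite(f'pics/b_{n}.png',cv2.resize(im[y0:y0+h,x0:x0+w],(800,600) ,interpolation=cv2.INTER_CUBIC))
E
```

```text
scene pass_box [(0.69, [0.562, 0.33, 0.232], [500.0, 310.0])]
scene gate_bar [(0.93, [0.558, 0.176, 0.218], [427.0, 271.0])]
scene gate_top [(0.63, [0.563, 0.175, 0.22], [426.0, 272.0])]
scene limit_switch [(0.84, [0.444, -0.185, 0.068], [313.0, 192.0])]
scene roller [(0.61, [0.41, -0.178, 0.159], [322.0, 165.0])]
scene switch_arm [(0.43, [0.415, -0.177, 0.155], [321.0, 167.0])]
scene door_panel [(0.56, [0.411, -0.177, 0.157], [322.0, 166.0]), (0.55, [0.549, 0.018, 0.15], [361.0, 244.0]), (0.31, [0.46, -0.366, 0.021], [258.0, 176.0])]
scene door_handle [(0.65, [0.55, 0.025, 0.148], [363.0, 246.0])]
scene door_hinge [(0.96, [0.561, 0.33, 0.233], [501.0, 310.0])]
scene battery [(0.89, [0.339, -0.119, 0.077], [353.0, 175.0]), (0.73, [0.592, -0.086, 0.081], [313.0, 249.0])]
scene camera_stand [(0.96, [0.58, -0.332, 0.059], [240.0, 204.0]), (0.61, [0.564, 0.169, 0.216], [423.0, 272.0])]
scene bottle [(0.7, [0.45, -0.089, 0.1], [342.0, 204.0]), (0.65, [0.46, -0.367, 0.017], [258.0, 177.0])]
scene servo [(0.58, [0.4, -0.257, 0.033], [300.0, 177.0])]
scene tub [(0.7, [0.335, -0.429, 0.024], 
[... 887 characters left out ...]
7.0, 172.0])]
top camera_stand [(0.91, [0.569, -0.332, 0.093], [403.0, 179.0]), (0.35, [0.432, -0.182, 0.082], [336.0, 238.0])]
top bottle [(0.68, [0.437, -0.097, 0.12], [298.0, 235.0])]
top servo [(0.69, [0.4, -0.265, 0.041], [370.0, 252.0])]
top tub [(0.64, [0.343, -0.429, 0.007], [435.0, 276.0]), (0.52, [0.548, 0.287, 0.234], [104.0, 175.0]), (0.45, [0.571, -0.332, 0.093], [403.0, 179.0])]
top wheel [(0.91, [0.456, -0.368, 0.02], [412.0, 230.0]), (0.56, [0.544, 0.017, 0.15], [246.0, 184.0]), (0.26, [0.568, -0.332, 0.095], [403.0, 180.0])]
top bracket [(0.96, [0.38, 0.036, 0.006], [244.0, 257.0]), (0.58, [0.543, 0.01, 0.146], [250.0, 185.0]), (0.18, [0.434, -0.182, 0.079], [336.0, 237.0])]
```

View pics/b_scene.png

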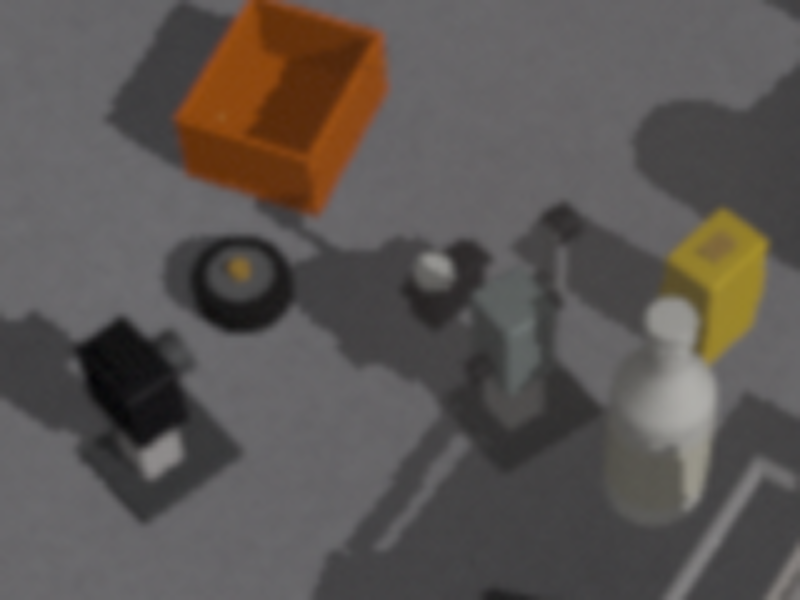

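View pics/b_top.png

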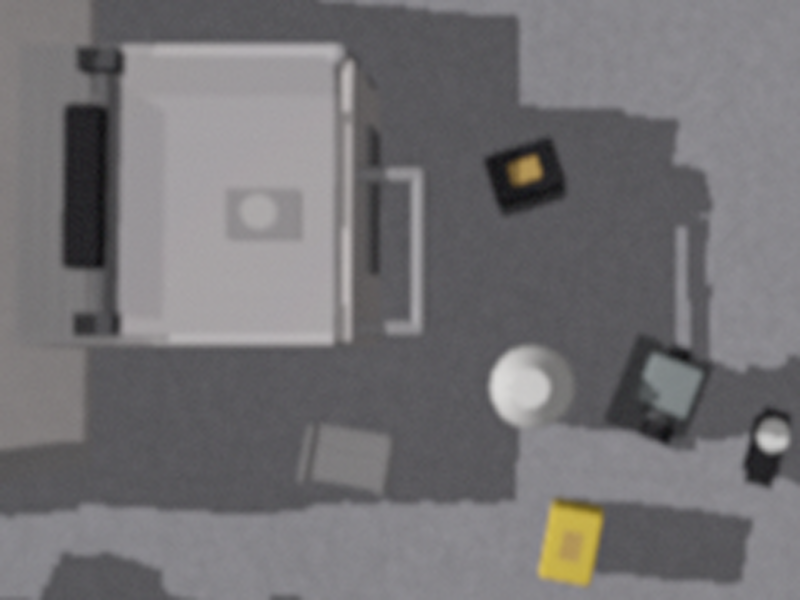

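```bash
cat > fit.py <<'E'
from h import *
from cell import finder,optics
from scipy.optimize import minimize
def boxpts(x,y,yaw,dx,dy,z0,z1):
    c,s=np.cos(yaw),np.sin(yaw)
    P=np.array([[a*dx/2,b*dy/2,z] for a in(-1,1) for b in(-1,1) for z in(z0,z1)])
    return np.c_[x+P[:,0]*c-P[:,1]*s,y+P[:,0]*s+P[:,1]*c,P[:,2]]
def iou(shots,pts):
    S=8;t=0
    for p,m in shots:
        q=proj(p,pts)
        h=cv2.convexHull((q*S).round().astype(np.int32))
        o=cv2.resize(m.astype(np.uint8),None,fx=1,fy=1)
        im=np.zeros((400*4,640*4),np.uint8);cv2.fillConvexPoly(im,((h/S+0.5)*4).astype(np.int32),1)
        im=cv2.resize(im.astype(np.float32),(640,400),interpolation=cv2.INTER_AREA)
        t+=np.minimum(im,m).sum()/np.maximum(im,m).sum()
    return t/len(shots)
E
python3 - <<'E'
from fit import *
ps={n:optics.camera(n) for n in('scene','top')}
def mask(n,l,xy):
    best=None
    for d in finder.trace(ps[n],l):
        ys,xs=np.nonzero(d['pixels'])
        if len(xs)==0: continue
        dd=np.hypot(xs.mean()-xy[0],ys.mean()-xy[1])
        if dd<12 and (best is None or dd<best[0]):best=(dd,d['pixels'],d['score'])
    print(n,l,None if best is None else (round(best[2],2),int(best[1].sum())))
    return best and best[1]
def run(l,uv,f,x0):
    sh=[(ps[n],m) for n in ps for m in [mask(n,l,uv[n])] if m is not None]
    for sel in [sh]+([[a] for a in sh] if len(sh)>1 else []):
        b=max((minimize(lambda v:-iou(sel,f(v)),np.r_[x0[:2],yw] if yw is not None else x0,method='Nelder-Mead',options=dict(initial_simplex=None,xatol=1e-4,fatol=1e-4)) for yw in ([0.1,.5,1,1.5,2,2.5] if len(x0)==3 else [None])),key=lambda r:-r.fun)
        print(l,b.x.round(4),round(-b.fun,3))
run('battery',dict(scene=(314,251),top=(297,172)),lambda v:boxpts(*v,.05,.036,0,.085),np.array([.585,-.088,0]))
run('servo',dict(scene=(297,175),top=(371,252)),lambda v:boxpts(*v,.056,.022,0,.044),np.array([.40,-.262,0]))
t=np.linspace(0,6.28,24)
run('bottle',dict(scene=(342,205),top=(299,236)),lambda v:np.r_[np.c_[v[0]+.028*np.cos(t),v[1]+.028*np.sin(t),0*t],np.c_[v[0]+.028*np.cos(t),v[1]+.028*np.sin(t),0*t+.11],np.c_[v[0]+.012*np.cos(t),v[1]+.012*np.sin(t),0*t+.17]],np.array([.437,-.095]))
p=ps['top']
f=lambda u,v:(140+u/3.3333,120+v/3.3333)
for nm,u,v,z in [('roof front far',345,45,.17),('roof front near',345,342,.17),('handle bar',418,172,.145),('handle bar2',418,330,.145),('bar',85,105,.22),('bar2',85,267,.22),('foot',640,335,.0),('foot',712,360,0),('foot',605,420,0),('foot',672,445,0),('roller',655,425,.165)]:
    print(nm,ray(p,f(u,v),z).round(4))
for n in ps:
  for l in ('switch_arm','limit_switch','gate_bar'):
    for d in finder.trace(ps[n],l)[:2]:
        ys,xs=np.nonzero(d['pixels']);print(n,l,round(d['score'],2),len(xs),xs.mean().round(1),ys.mean().round(1),xs.min(),xs.max(),ys.min(),ys.max())
from cell import state
s=state();print(s['time_s'],R.from_rotvec(s['tool_rot']).as_matrix().round(3))
cv2.imwrite('pics/c1.png',cv2.resize(ps['top']['color'][200:280,280:400],(800,533),interpolation=cv2.INTER_CUBIC))
cv2.imwrite('pics/c2.png',cv2.resize(ps['top']['color'][140:210,240:345],(780,520),interpolation=cv2.INTER_CUBIC))
E
```

```text
scene battery (0.87, 506)
top battery (0.81, 391)
battery [ 0.5846 -0.0879  1.9502] 0.889
battery [ 0.5835 -0.088   1.9607] 0.907
battery [ 0.5859 -0.0889  1.8895] 0.903
scene servo (0.48, 188)
top servo (0.76, 238)
servo [ 0.3961 -0.266   2.901 ] 0.744
servo [ 0.3931 -0.2685  3.1853] 0.683
servo [ 0.3962 -0.266   2.8454] 0.853
scene bottle None
top bottle (0.96, 482)
bottle [ 0.4373 -0.0985] 0.952
roof front far [0.6506 0.0239 0.17  ]
roof front near [0.4611 0.0179 0.17  ]
handle bar [ 0.5732 -0.0225  0.145 ]
handle bar2 [ 0.4703 -0.0256  0.145 ]
bar [0.5999 0.1721 0.22  ]
bar2 [0.5019 0.168  0.22  ]
foot [ 0.4737 -0.1755  0.    ]
foot [ 0.4565 -0.2291  0.    ]
foot [ 0.4107 -0.1511  0.    ]
foot [ 0.3935 -0.2008  0.    ]
roller [ 0.4131 -0.1794  0.165 ]
scene switch_arm 0.42 776 341.6 203.7 331 353 180 225
scene switch_arm 0.24 42036 496.7 314.2 338 639 211 399
scene limit_switch 0.63 863 314.1 191.5 299 329 161 214
scene gate_bar 0.82 544 425.7 271.1 409 441 249 299
scene gate_bar 0.63 307 258.2 176.5 248 268 168 185
top switch_arm 0.52 57 336.6 248.6 332 341 245 252
top limit_switch 0.64 723 337.1 237.3 321 352 221 254
top gate_bar 0.64 998 167.9 176.2 159 176 142 212
top gate_bar 0.28 1365 250.7 185.2 241 268 138 222
2.55 [[ 0.    -0.419 -0.908]
 [ 0.    -0.908  0.419]
 [-1.    -0.     0.   ]]
```

View crops.

View pics/c1.png

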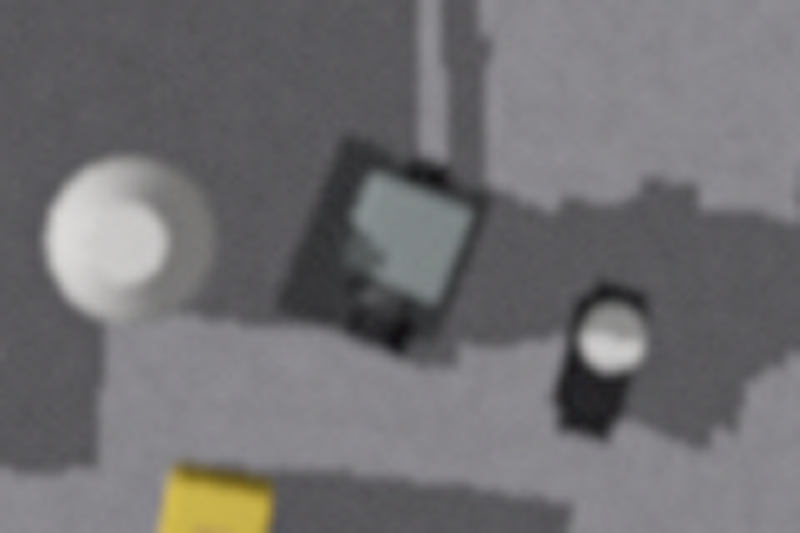

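View pics/c2.png

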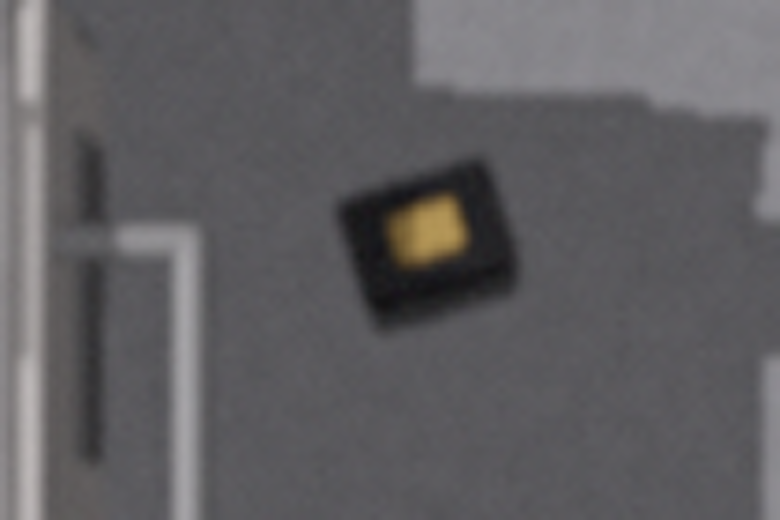

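Battery candidates are the dark block at top (297,172) and the yellow one at (310,283). I choose the dark one, and the crop confirms it: a black block with an orange label, 120 mm from the hinge. For the lever there are the switch at (337,248) and the camera stand at (405,180), and the one with a roller at (337,248) is the switch. First move is up, turn and close the fingers.

Request:
step_arm([
  {"tx":-4,"rx":0.13,"fingers":0},
  {"tx":-4,"rx":0.13,"fingers":0},
  {"rx":0.13,"fingers":0},
  {"rx":0.13,"fingers":0},
  {"rx":0.13,"fingers":0},
  {"rx":0.13,"fingers":0},
], squeeze=20)

```text
$.motion[0]: bad value
```

```bash
cat > go.py <<'E'
import sys
from h import *
from cell import state
s=state();M=R.from_rotvec(s['tool_rot']).as_matrix()
print('t',round(s['time_s'],2),'pos',s['eef_pos'].round(4),'F',np.round(s['wrist_force'],1),'w',round(s['grip_width'],4),'yaw(y)',round(np.arctan2(M[1,1],M[0,1]),3),'x',M[:,0].round(3),'j',np.round(s['joint_positions'],2))
for a in sys.argv[1:]:
    t=np.array([float(v) for v in a.split(',')]);d=(t[:3]-s['eef_pos'])@M*100
    print(a,'shift cm',d.round(2),'max/5',round(np.linalg.norm(d)/5,1))
E
python3 go.py 0.553,0.171,0.30
```

```text
t 2.55 pos [0.2621 0.5674 0.2306] F [-0.4  0.6  0.1] w 0.0871 yaw(y) -2.004 x [ 0.  0. -1.] j [ 1.4   0.38  0.01 -0.   -1.19 -0.26]
0.553,0.171,0.30 shift cm [ -6.95  23.78 -43.03] max/5 9.9
```

Request:
step_arm([
  {"tx":-4,"ty":0,"tz":0,"rx":0.13,"ry":0,"rz":0,"fingers":0},
  {"tx":-4,"ty":0,"tz":0,"rx":0.13,"ry":0,"rz":0,"fingers":0},
], squeeze=20)

```text
time_s: 2.75
eef_pos: [0.262, 0.5667, 0.3102]
tool_rot: [-1.819, 0.665, 1.817]
wrist_force: [0.5, 0.7, 0.2]
grip_width: 0.0778
```

Request:
step_arm([
  {"tx":0,"ty":0,"tz":0,"rx":0.13,"ry":0,"rz":0,"fingers":0},
  {"tx":0,"ty":0,"tz":0,"rx":0.13,"ry":0,"rz":0,"fingers":0},
  {"tx":0,"ty":0,"tz":0,"rx":0.13,"ry":0,"rz":0,"fingers":0},
  {"tx":0,"ty":0,"tz":0,"rx":0.13,"ry":0,"rz":0,"fingers":0},
])

```text
time_s: 3.15
eef_pos: [0.2621, 0.5673, 0.3106]
tool_rot: [-1.464, 1.021, 1.464]
wrist_force: [0.4, -0.9, -0.2]
grip_width: 0.0472
```

```bash
python3 go.py 0.553,0.171,0.30
```

```text
t 3.15 pos [0.2621 0.5673 0.3106] F [ 0.4 -0.9 -0.2] w 0.0472 yaw(y) -2.789 x [-0.  0. -1.] j [ 1.4   0.34  0.15 -0.   -1.37 -1.04]
0.553,0.171,0.30 shift cm [  1.05 -13.62 -47.24] max/5 9.8
```

Request:
step_arm([
  {"tx":0,"ty":-1.1,"tz":-3.9,"rx":0,"ry":0,"rz":0,"fingers":0},
  {"tx":0,"ty":-1.1,"tz":-3.9,"rx":0,"ry":0,"rz":0,"fingers":0},
  {"tx":0,"ty":-1.1,"tz":-3.9,"rx":0,"ry":0,"rz":0,"fingers":0},
  {"tx":0,"ty":-1.1,"tz":-3.9,"rx":0,"ry":0,"rz":0,"fingers":0},
  {"tx":0,"ty":-1.1,"tz":-3.9,"rx":0,"ry":0,"rz":0,"fingers":0},
  {"tx":0,"ty":-1.1,"tz":-3.9,"rx":0,"ry":0,"rz":0,"fingers":0},
  {"tx":0,"ty":-1.1,"tz":-3.9,"rx":0,"ry":0,"rz":0,"fingers":0},
  {"tx":0,"ty":-1.1,"tz":-3.9,"rx":0,"ry":0,"rz":0,"fingers":0},
])

```text
time_s: 3.95
eef_pos: [0.4546, 0.3045, 0.3108]
tool_rot: [-1.468, 1.017, 1.468]
wrist_force: [0.5, 0.6, 0.5]
grip_width: 0.0004
```

```bash
python3 go.py 0.553,0.171,0.30
```

```text
t 3.95 pos [0.4546 0.3045 0.3108] F [0.5 0.6 0.5] w 0.0004 yaw(y) -2.783 x [ 0.  0. -1.] j [ 0.89  0.2  -0.05  0.   -1.32 -0.53]
0.553,0.171,0.30 shift cm [  1.08  -4.53 -15.96] max/5 3.3
```

Request:
step_arm([
  {"tx":0,"ty":-1.1,"tz":-4,"rx":0,"ry":0,"rz":0,"fingers":0},
  {"tx":0,"ty":-1.1,"tz":-4,"rx":0,"ry":0,"rz":0,"fingers":0},
  {"tx":0,"ty":-1.1,"tz":-4,"rx":0,"ry":0,"rz":0,"fingers":0},
  {"tx":0,"ty":-1.1,"tz":-4,"rx":0,"ry":0,"rz":0,"fingers":0},
  {"tx":1,"ty":0,"tz":0,"rx":0,"ry":0,"rz":0,"fingers":0},
])

```text
time_s: 4.45
eef_pos: [0.5538, 0.1683, 0.3015]
tool_rot: [-1.466, 1.019, 1.461]
wrist_force: [-0.0, 0.6, -0.4]
grip_width: 0.0002
```

```bash
python3 go.py 0.553,0.171,0.24; python3 - <<'E'
from h import *
from cell import optics,finder
p=optics.camera('scene')
cv2.imwrite('pics/d1.png',cv2.resize(p['color'][190:310,340:500],(800,600),interpolation=cv2.INTER_CUBIC))
E
```

```text
t 4.45 pos [0.5538 0.1683 0.3015] F [-0.   0.6 -0.4] w 0.0002 yaw(y) -2.789 x [ 0.003  0.    -1.   ] j [ 0.58  0.26  0.01  0.   -1.31 -0.22]
0.553,0.171,0.24 shift cm [ 6.15 -0.    0.29] max/5 1.2
```

View pics/d1.png

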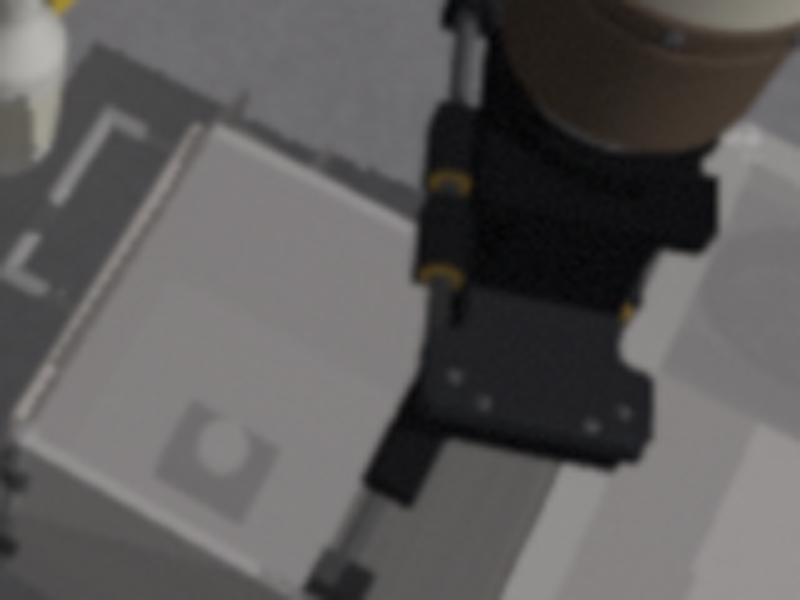

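The view shows the gripper over the crossbar, whose far end is at crop (410,470). Next I lower onto it.

Request:
step_arm([
  {"tx":2,"ty":0,"tz":0.3,"rx":0,"ry":0,"rz":0,"fingers":0},
  {"tx":2,"ty":0,"tz":0,"rx":0,"ry":0,"rz":0,"fingers":0},
  {"tx":1,"ty":0,"tz":0,"rx":0,"ry":0,"rz":0,"fingers":0},
  {"tx":0.5,"ty":0,"tz":0,"rx":0,"ry":0,"rz":0,"fingers":0},
  {"tx":0.5,"ty":0,"tz":0,"rx":0,"ry":0,"rz":0,"fingers":0},
  {"tx":0.5,"ty":0,"tz":0,"rx":0,"ry":0,"rz":0,"fingers":0},
])

```text
time_s: 5.1
eef_pos: [0.5504, 0.1749, 0.2361]
tool_rot: [-1.469, 1.016, 1.467]
wrist_force: [0.2, 0.4, -0.9]
grip_width: 0.0005
```

Request:
step_arm([
  {"tx":0.5,"ty":0,"tz":0,"rx":0,"ry":0,"rz":0,"fingers":0},
  {"tx":0.5,"ty":0,"tz":0,"rx":0,"ry":0,"rz":0,"fingers":0},
])

```text
time_s: 5.3
eef_pos: [0.5503, 0.1745, 0.2258]
tool_rot: [-1.468, 1.017, 1.467]
wrist_force: [-1.1, 1.0, 3.6]
grip_width: 0.0003
```

Request:
step_arm([
  {"tx":0.4,"ty":0,"tz":-0.2,"rx":0,"ry":0,"rz":0,"fingers":0},
  {"tx":0.4,"ty":0,"tz":0,"rx":0,"ry":0,"rz":0,"fingers":0},
])

```text
time_s: 5.5
eef_pos: [0.5512, 0.1729, 0.2181]
tool_rot: [-1.468, 1.016, 1.467]
wrist_force: [-1.4, 2.8, 3.3]
grip_width: 0.0004
```

Request:
step_arm([
  {"tx":0.3,"ty":0,"tz":0,"rx":0,"ry":0,"rz":0,"fingers":0},
])

```text
time_s: 5.6
eef_pos: [0.5512, 0.1729, 0.2148]
tool_rot: [-1.468, 1.016, 1.467]
wrist_force: [-0.9, 3.1, 3.3]
grip_width: -0.0
```

Request:
step_arm([
  {"tx":0.2,"ty":0,"tz":0,"rx":0,"ry":0,"rz":0,"fingers":0},
])

```text
time_s: 5.7
eef_pos: [0.5513, 0.1729, 0.2134]
tool_rot: [-1.469, 1.016, 1.467]
wrist_force: [-3.6, 2.9, 12.2]
grip_width: 0.0002
```

Request:
step_arm([
  {"tx":0.1,"ty":0,"tz":0,"rx":0,"ry":0,"rz":0,"fingers":0},
  {"tx":0,"ty":0,"tz":0,"rx":0,"ry":0,"rz":0,"fingers":0},
  {"tx":0,"ty":0,"tz":0,"rx":0,"ry":0,"rz":0,"fingers":0},
  {"tx":0,"ty":0,"tz":0,"rx":0,"ry":0,"rz":0,"fingers":0},
  {"tx":0,"ty":0,"tz":0,"rx":0,"ry":0,"rz":0,"fingers":0},
  {"tx":0,"ty":0,"tz":0,"rx":0,"ry":0,"rz":0,"fingers":0},
  {"tx":0,"ty":0,"tz":0,"rx":0,"ry":0,"rz":0,"fingers":0},
  {"tx":0,"ty":0,"tz":0,"rx":0,"ry":0,"rz":0,"fingers":0},
])

```text
time_s: 6.5
eef_pos: [0.5512, 0.1728, 0.2134]
tool_rot: [-1.469, 1.015, 1.467]
wrist_force: [-2.6, 2.3, 8.9]
grip_width: 0.0004
```

Request:
step_arm([
  {"tx":-0.3,"ty":0,"tz":0,"rx":0,"ry":0,"rz":0,"fingers":0},
  {"tx":-2,"ty":0,"tz":0,"rx":0,"ry":0,"rz":0,"fingers":0},
  {"tx":-4,"ty":0,"tz":0,"rx":0,"ry":0,"rz":0,"fingers":0},
])

```text
time_s: 6.8
eef_pos: [0.5486, 0.1711, 0.2709]
tool_rot: [-1.465, 1.028, 1.474]
wrist_force: [0.7, 0.7, -0.4]
grip_width: 0.0005
```

```bash
python3 go.py 0.585,-0.088,0.277
```

```text
t 6.8 pos [0.5486 0.1711 0.2709] F [ 0.7  0.7 -0.4] w 0.0005 yaw(y) -2.784 x [-0.009 -0.005 -1.   ] j [ 0.58  0.28 -0.05 -0.   -1.26 -0.23]
0.585,-0.088,0.277 shift cm [ -0.52   5.66 -25.55] max/5 5.2
```

Request:
step_arm([
  {"tx":0,"ty":0.9,"tz":-4.2,"rx":0,"ry":0,"rz":0,"fingers":1},
  {"tx":0,"ty":0.9,"tz":-4.2,"rx":0,"ry":0,"rz":0,"fingers":1},
  {"tx":0,"ty":0.9,"tz":-4.2,"rx":0,"ry":0,"rz":0,"fingers":1},
  {"tx":0,"ty":1,"tz":-4.3,"rx":0,"ry":0,"rz":0,"fingers":1},
  {"tx":0,"ty":1,"tz":-4.3,"rx":0,"ry":0,"rz":0,"fingers":1},
  {"tx":0,"ty":1,"tz":-4.3,"rx":0,"ry":0,"rz":0,"fingers":1},
  {"tx":2,"ty":0,"tz":0,"rx":0,"ry":0,"rz":0,"fingers":1},
  {"tx":3,"ty":0,"tz":0,"rx":0,"ry":0,"rz":0,"fingers":1},
])

```text
time_s: 7.6
eef_pos: [0.5873, -0.0886, 0.2247]
tool_rot: [-1.467, 1.019, 1.463]
wrist_force: [1.4, 0.0, -1.3]
grip_width: 0.0568
```

```bash
python3 go.py 0.585,-0.088,0.14 0.585,-.088,.054; python3 - <<'E'
from h import *
from cell import optics,finder
p=optics.camera('wrist');cv2.imwrite('pics/e1.png',p['color'])
for d in finder.find_in(p,'battery'): print(d['score'],c2w(p,d['xyz'])[:3].round(4))
p=optics.camera('scene');cv2.imwrite('pics/e2.png',cv2.resize(p['color'][150:300,250:450],(800,600),interpolation=cv2.INTER_CUBIC))
E
```

```text
t 7.6 pos [ 0.5873 -0.0886  0.2247] F [ 1.4  0.  -1.3] w 0.0568 yaw(y) -2.787 x [ 0.003 -0.    -1.   ] j [ 0.12  0.33 -0.08  0.   -1.15  0.23]
0.585,-0.088,0.14 shift cm [8.47 0.21 0.15] max/5 1.7
0.585,-.088,.054 shift cm [17.07  0.23  0.16] max/5 3.4
0.7 [ 0.3499 -0.1323  0.0622]
0.58 [ 0.5895 -0.094   0.0877]
```

View pics/e1.png

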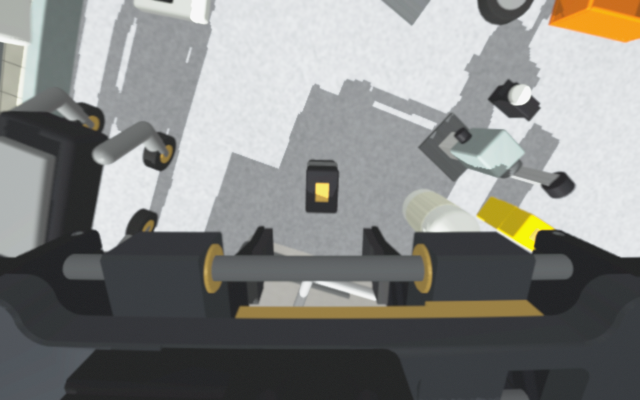

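View pics/e2.png

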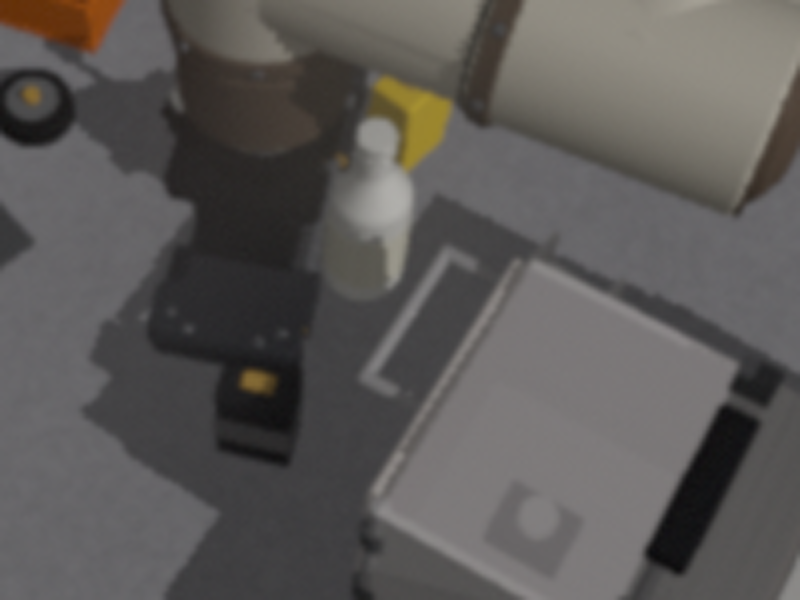

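The wrist view shows the battery at (322,187), square to the jaws and centred between them. The scene view shows the body clear of the bottle and the handle. I go down.

Request:
step_arm([
  {"tx":3,"ty":0.2,"tz":0,"rx":0,"ry":0,"rz":0,"fingers":1},
  {"tx":3,"ty":0,"tz":0,"rx":0,"ry":0,"rz":0,"fingers":1},
  {"tx":3,"ty":0,"tz":0,"rx":0,"ry":0,"rz":0,"fingers":1},
  {"tx":3,"ty":0,"tz":0,"rx":0,"ry":0,"rz":0,"fingers":1},
  {"tx":3,"ty":0,"tz":0,"rx":0,"ry":0,"rz":0,"fingers":1},
  {"tx":2,"ty":0,"tz":0,"rx":0,"ry":0,"rz":0,"fingers":1},
])

```text
time_s: 8.35
eef_pos: [0.5852, -0.0867, 0.054]
tool_rot: [-1.469, 1.018, 1.469]
wrist_force: [-0.2, 0.5, 0.0]
grip_width: 0.0868
```

Request:
step_arm([
  {"tx":0,"ty":0,"tz":0,"rx":0,"ry":0,"rz":0,"fingers":0},
  {"tx":0,"ty":0,"tz":0,"rx":0,"ry":0,"rz":0,"fingers":0},
  {"tx":0,"ty":0,"tz":0,"rx":0,"ry":0,"rz":0,"fingers":0},
  {"tx":0,"ty":0,"tz":0,"rx":0,"ry":0,"rz":0,"fingers":0},
  {"tx":0,"ty":0,"tz":0,"rx":0,"ry":0,"rz":0,"fingers":0},
  {"tx":0,"ty":0,"tz":0,"rx":0,"ry":0,"rz":0,"fingers":0},
  {"tx":0,"ty":0,"tz":0,"rx":0,"ry":0,"rz":0,"fingers":0},
], squeeze=25)

```text
time_s: 9.05
eef_pos: [0.5846, -0.0871, 0.0549]
tool_rot: [-1.468, 1.018, 1.468]
wrist_force: [-1.6, -2.5, 1.8]
grip_width: 0.039
```

```bash
python3 go.py 0.60,-.222,.07
```

```text
t 9.05 pos [ 0.5846 -0.0871  0.0549] F [-1.6 -2.5  1.8] w 0.039 yaw(y) -2.784 x [-0. -0. -1.] j [ 0.13  0.51 -0.29  0.   -0.78  0.23]
0.60,-.222,.07 shift cm [ -1.51   3.29 -13.17] max/5 2.7
```

Request:
step_arm([
  {"tx":0,"ty":0,"tz":0,"rx":0,"ry":0,"rz":0,"fingers":0},
  {"tx":0,"ty":0,"tz":0,"rx":0,"ry":0,"rz":0,"fingers":0},
  {"tx":0,"ty":0,"tz":0,"rx":0,"ry":0,"rz":0,"fingers":0},
])

```text
time_s: 9.35
eef_pos: [0.5842, -0.0872, 0.0547]
tool_rot: [-1.467, 1.019, 1.469]
wrist_force: [-2.9, -1.2, 4.5]
grip_width: 0.0364
```

Request:
step_arm([
  {"tx":-2,"ty":0,"tz":0,"rx":0,"ry":0,"rz":0,"fingers":0},
])

```text
time_s: 9.45
eef_pos: [0.5822, -0.0869, 0.0713]
tool_rot: [-1.462, 1.023, 1.473]
wrist_force: [-0.8, -0.1, -4.3]
grip_width: 0.0361
```

Request:
step_arm([
  {"tx":0,"ty":0.8,"tz":-3.3,"rx":0,"ry":0,"rz":0,"fingers":0},
  {"tx":0,"ty":0.8,"tz":-3.3,"rx":0,"ry":0,"rz":0,"fingers":0},
  {"tx":0,"ty":0.8,"tz":-3.3,"rx":0,"ry":0,"rz":0,"fingers":0},
  {"tx":0,"ty":0.8,"tz":-3.3,"rx":0,"ry":0,"rz":0,"fingers":0},
  {"tx":0,"ty":0,"tz":0,"rx":0,"ry":0,"rz":0,"fingers":0},
  {"tx":1.5,"ty":0,"tz":0,"rx":0,"ry":0,"rz":0,"fingers":0},
  {"tx":0.3,"ty":0,"tz":0,"rx":0,"ry":0,"rz":0,"fingers":0},
  {"tx":0,"ty":0,"tz":0,"rx":0,"ry":0,"rz":0,"fingers":0},
])

```text
time_s: 10.25
eef_pos: [0.6006, -0.2213, 0.0555]
tool_rot: [-1.467, 1.018, 1.47]
wrist_force: [-0.1, 0.4, -3.5]
grip_width: 0.0361
```

Request:
step_arm([
  {"tx":0.2,"ty":0,"tz":0,"rx":0,"ry":0,"rz":0,"fingers":0},
  {"tx":0,"ty":0,"tz":0,"rx":0,"ry":0,"rz":0,"fingers":0},
])

```text
time_s: 10.45
eef_pos: [0.6015, -0.2213, 0.0547]
tool_rot: [-1.469, 1.017, 1.468]
wrist_force: [0.3, 1.0, -4.8]
grip_width: 0.0359
```

Request:
step_arm([
  {"tx":0.1,"ty":0,"tz":0,"rx":0,"ry":0,"rz":0,"fingers":0},
  {"tx":0,"ty":0,"tz":0,"rx":0,"ry":0,"rz":0,"fingers":0},
])

```text
time_s: 10.65
eef_pos: [0.6015, -0.2214, 0.0546]
tool_rot: [-1.469, 1.017, 1.467]
wrist_force: [-1.6, 3.1, 3.1]
grip_width: 0.0359
```

Request:
step_arm([
  {"tx":0.1,"ty":0,"tz":0,"rx":0,"ry":0,"rz":0,"fingers":0},
  {"tx":0,"ty":0,"tz":0,"rx":0,"ry":0,"rz":0,"fingers":0},
])

```text
time_s: 10.85
eef_pos: [0.6015, -0.2214, 0.0546]
tool_rot: [-1.469, 1.017, 1.467]
wrist_force: [-3.0, 4.9, 7.7]
grip_width: 0.0359
```

On the bench. Release, go up, look.

Request:
step_arm([
  {"tx":-0.1,"ty":0,"tz":0,"rx":0,"ry":0,"rz":0,"fingers":0.8},
  {"tx":0,"ty":0,"tz":0,"rx":0,"ry":0,"rz":0,"fingers":0.8},
  {"tx":0,"ty":0,"tz":0,"rx":0,"ry":0,"rz":0,"fingers":0.8},
  {"tx":0,"ty":0,"tz":0,"rx":0,"ry":0,"rz":0,"fingers":0.8},
  {"tx":-3,"ty":0,"tz":0,"rx":0,"ry":0,"rz":0,"fingers":0.8},
  {"tx":-4,"ty":0,"tz":0,"rx":0,"ry":0,"rz":0,"fingers":0.8},
  {"tx":-5,"ty":0,"tz":0,"rx":0,"ry":0,"rz":0,"fingers":0.8},
  {"tx":-5,"ty":0,"tz":0,"rx":0,"ry":0,"rz":0,"fingers":0.5},
])

```text
time_s: 11.65
eef_pos: [0.6007, -0.222, 0.2248]
tool_rot: [-1.467, 1.019, 1.469]
wrist_force: [1.2, -0.4, 0.3]
grip_width: 0.0664
```

```bash
python3 go.py 0.394,-0.232,0.235; python3 - <<'E'
from h import *
from cell import optics,finder
p=optics.camera('wrist');cv2.imwrite('pics/f1.png',p['color'])
for l in('battery','roller'):
  for d in finder.find_in(p,l): print(l,d['score'],c2w(p,d['xyz'])[:3].round(4))
p=optics.camera('scene');cv2.imwrite('pics/f2.png',cv2.resize(p['color'][120:300,210:450],(800,600),interpolation=cv2.INTER_CUBIC))
for l in('battery','roller','gate_bar'):
  for d in finder.find_in(p,l): print(l,d['score'],c2w(p,d['xyz'])[:3].round(4))
E
```

```text
t 11.65 pos [ 0.6007 -0.222   0.2248] F [ 1.2 -0.4  0.3] w 0.0664 yaw(y) -2.784 x [-0.001 -0.    -1.   ] j [-0.1   0.42  0.04  0.   -1.2   0.46]
0.394,-0.232,0.235 shift cm [-1.   19.71  6.31] max/5 4.1
battery 0.66 [ 0.6089 -0.227   0.0884]
battery 0.8 [ 0.6118 -0.215   0.0727]
battery 0.7 [ 0.3406 -0.116   0.0581]
gate_bar 0.89 [0.5574 0.174  0.2053]
```

View pics/f1.png

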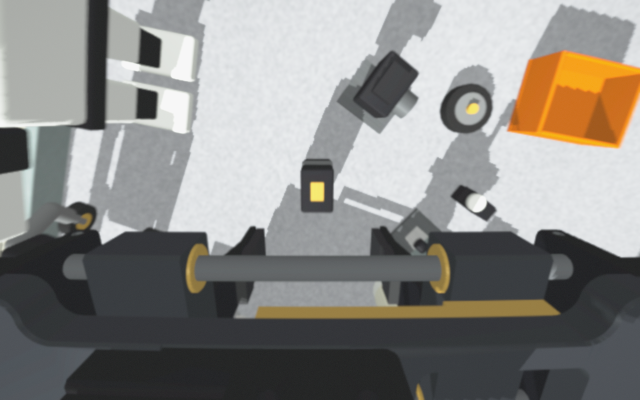

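View pics/f2.png

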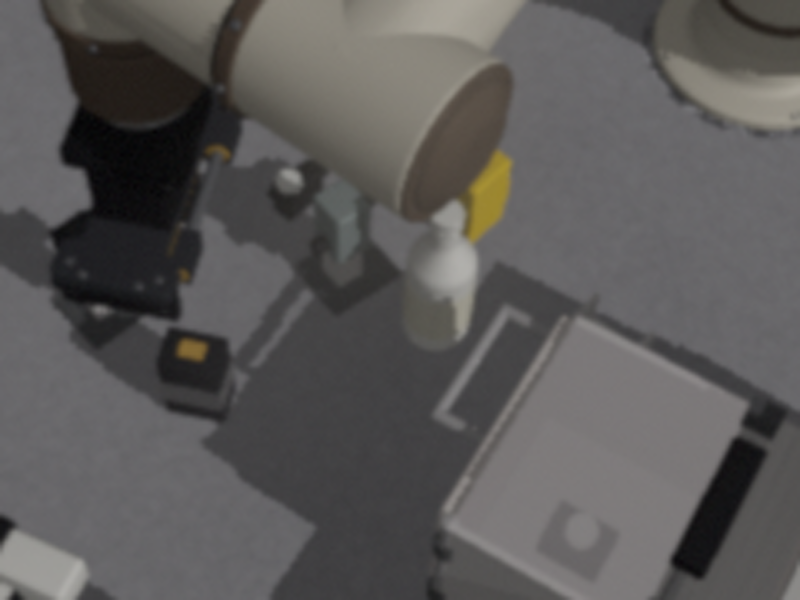

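The views show the battery upright at wrist (317,190) and scene crop (195,370), 225 mm or more from the hinge. The gate bar top now measures 205 mm, so the gate is shut. Next I turn for the switch push along its y axis.

Request:
step_arm([
  {"tx":-0.5,"ty":0,"tz":0,"rx":0.15,"ry":0,"rz":0,"fingers":0},
  {"tx":-0.5,"ty":0,"tz":0,"rx":0.15,"ry":0,"rz":0,"fingers":0},
  {"tx":0,"ty":0,"tz":0,"rx":0.15,"ry":0,"rz":0,"fingers":0},
  {"tx":0,"ty":0,"tz":0,"rx":0.15,"ry":0,"rz":0,"fingers":0},
  {"tx":0,"ty":0,"tz":0,"rx":0.15,"ry":0,"rz":0,"fingers":0},
])

```text
time_s: 12.5
eef_pos: [0.6005, -0.2218, 0.2313]
tool_rot: [-0.909, 1.375, 0.913]
wrist_force: [-1.0, -1.2, 0.2]
grip_width: 0.0113
```

```bash
python3 go.py 0.387,-0.228,0.235
```

```text
t 12.5 pos [ 0.6005 -0.2218  0.2313] F [-1.  -1.2  0.2] w 0.0113 yaw(y) 2.743 x [-0.004  0.001 -1.   ] j [-0.1   0.41  0.05 -0.   -1.22 -0.3 ]
0.387,-0.228,0.235 shift cm [-0.28 19.44 -8.85] max/5 4.3
```

Request:
step_arm([
  {"tx":-0.1,"ty":3.9,"tz":-1.8,"rx":0,"ry":0,"rz":0,"fingers":0},
  {"tx":0,"ty":3.9,"tz":-1.8,"rx":0,"ry":0,"rz":0,"fingers":0},
  {"tx":0,"ty":3.9,"tz":-1.8,"rx":0,"ry":0,"rz":0,"fingers":0},
  {"tx":0,"ty":3.9,"tz":-1.8,"rx":0,"ry":0,"rz":0,"fingers":0},
  {"tx":0,"ty":3.9,"tz":-1.7,"rx":0,"ry":0,"rz":0,"fingers":0},
  {"tx":0,"ty":0,"tz":0,"rx":0,"ry":0,"rz":0,"fingers":0},
])

```text
time_s: 13.1
eef_pos: [0.3814, -0.229, 0.2331]
tool_rot: [-0.911, 1.373, 0.918]
wrist_force: [-0.1, -0.1, -0.6]
grip_width: 0.0004
```

```bash
python3 go.py 0.387,-0.228,0.148; python3 - <<'E'
from h import *
from cell import optics,finder
p=optics.camera('wrist');cv2.imwrite('pics/g1.png',p['color'])
for l in('roller',):
  for d in finder.find_in(p,l): print(l,d['score'],c2w(p,d['xyz'])[:3].round(4))
E
```

```text
t 13.1 pos [ 0.3814 -0.229   0.2331] F [-0.1 -0.1 -0.6] w 0.0004 yaw(y) 2.748 x [-0.005  0.002 -1.   ] j [-0.17  0.07 -0.4  -0.   -1.1  -0.22]
0.387,-0.228,0.148 shift cm [ 8.51 -0.52  0.31] max/5 1.7
roller 0.49 [ 0.4318 -0.2001  0.0067]
```

View pics/g1.png

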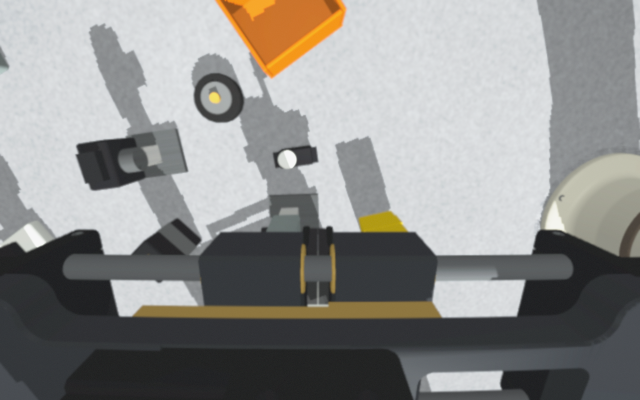

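```bash
python3 - <<'E'
from h import *
from cell import optics
p=optics.camera('wrist');print(p['shot'])
for n,X in dict(undertcp=(.3814,-.229,0),tip=(.3814,-.229,.225),roller=(.407,-.178,.159),pivot=(.414,-.181,.104),servo=(.396,-.266,.044),foot=(.4335,-.189,0),bottle=(.437,-.0985,.17)).items(): print(n,proj(p,np.array(X))[0].round())
E
```

```text
14
undertcp [322. 174.]
tip [328. 238.]
roller [320. 267.]
pivot [312. 242.]
servo [300. 157.]
foot [299. 212.]
bottle [322. 351.]
```

The projections agree with the picture: servo (300,157), foot (299,212), and the tool over the gap between them. I lower and push.

Request:
step_arm([
  {"tx":3,"ty":-0.5,"tz":0.3,"rx":0,"ry":0,"rz":0,"fingers":0},
  {"tx":3,"ty":0,"tz":0,"rx":0,"ry":0,"rz":0,"fingers":0},
  {"tx":2.5,"ty":0,"tz":0,"rx":0,"ry":0,"rz":0,"fingers":0},
  {"tx":0,"ty":0,"tz":1.5,"rx":0,"ry":0,"rz":0,"fingers":0},
  {"tx":0,"ty":0,"tz":1,"rx":0,"ry":0,"rz":0,"fingers":0},
])

```text
time_s: 13.75
eef_pos: [0.4031, -0.2052, 0.148]
tool_rot: [-0.915, 1.372, 0.918]
wrist_force: [0.8, 0.2, 0.0]
grip_width: 0.0
```

Request:
step_arm([
  {"tx":0,"ty":0,"tz":0.8,"rx":0,"ry":0,"rz":0,"fingers":0},
])

```text
time_s: 13.85
eef_pos: [0.4065, -0.1977, 0.1493]
tool_rot: [-0.917, 1.37, 0.917]
wrist_force: [0.1, -0.5, 0.0]
grip_width: 0.0003
```

Request:
step_arm([
  {"tx":0,"ty":0,"tz":0.8,"rx":0,"ry":0,"rz":0,"fingers":0},
])

```text
time_s: 13.95
eef_pos: [0.4092, -0.1904, 0.1497]
tool_rot: [-0.917, 1.369, 0.916]
wrist_force: [0.3, -2.3, -0.4]
grip_width: 0.0002
```

Request:
step_arm([
  {"tx":0,"ty":0,"tz":0.8,"rx":0,"ry":0,"rz":0,"fingers":0},
])

```text
time_s: 14.05
eef_pos: [0.4118, -0.1831, 0.1497]
tool_rot: [-0.916, 1.37, 0.916]
wrist_force: [-1.2, -2.1, -1.9]
grip_width: 0.0008
```

Request:
step_arm([
  {"tx":0,"ty":0,"tz":0.8,"rx":0,"ry":0,"rz":0,"fingers":0},
])

```text
time_s: 14.15
eef_pos: [0.4143, -0.1759, 0.1497]
tool_rot: [-0.916, 1.371, 0.916]
wrist_force: [-2.2, -4.7, -0.5]
grip_width: 0.0002
```

Request:
step_arm([
  {"tx":0,"ty":0,"tz":0.7,"rx":0,"ry":0,"rz":0,"fingers":0},
])

```text
time_s: 14.25
eef_pos: [0.4167, -0.1696, 0.1497]
tool_rot: [-0.916, 1.371, 0.916]
wrist_force: [-1.4, -6.9, -3.0]
grip_width: 0.0006
```

```bash
python3 go.py; python3 - <<'E'
from h import *
from cell import optics,finder
p=optics.camera('top');cv2.imwrite('pics/i1.png',cv2.resize(p['color'][190:290,260:400],(784,560),interpolation=cv2.INTER_CUBIC))
p=optics.camera('scene');cv2.imwrite('pics/i2.png',cv2.resize(p['color'][120:240,250:410],(800,600),interpolation=cv2.INTER_CUBIC))
E
```

```text
t 14.25 pos [ 0.4167 -0.1696  0.1497] F [-1.4 -6.9 -3. ] w 0.0006 yaw(y) 2.75 x [-0.001 -0.001 -1.   ] j [-0.02  0.17 -0.52  0.   -0.88 -0.37]
```

View pics/i1.png

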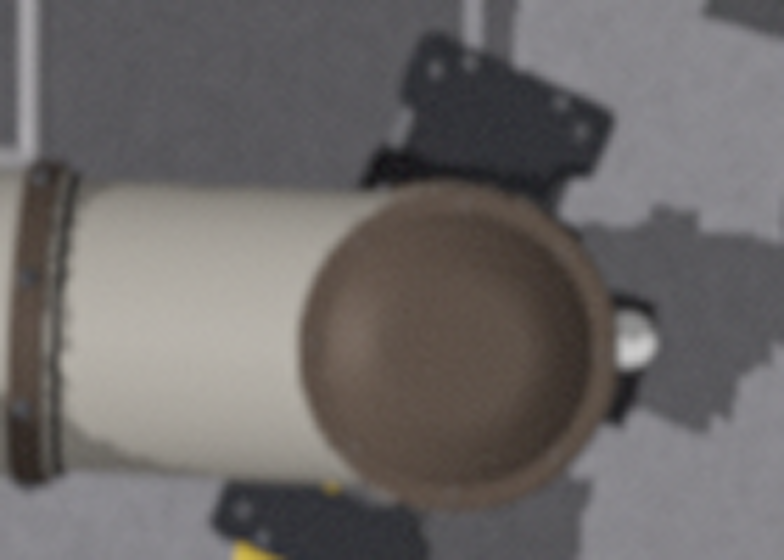

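View pics/i2.png

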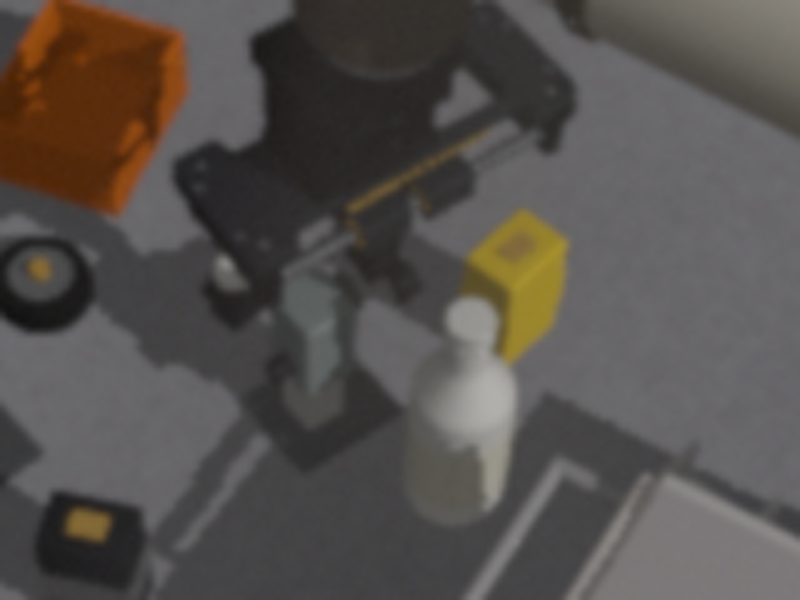

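The scene crop shows the roller leaning at (405,280) under the fingertips. I push a little further to be sure it trips.

Request:
step_arm([
  {"tx":0,"ty":0,"tz":0.5,"rx":0,"ry":0,"rz":0,"fingers":0},
])

```text
time_s: 14.45
eef_pos: [0.4178, -0.1657, 0.1491]
tool_rot: [-0.916, 1.372, 0.917]
wrist_force: [-1.8, -11.2, -7.2]
grip_width: 0.0001
```

Request:
step_arm([
  {"tx":0,"ty":0,"tz":0.3,"rx":0,"ry":0,"rz":0,"fingers":0},
])

```text
time_s: 14.55
eef_pos: [0.4183, -0.1634, 0.1484]
tool_rot: [-0.916, 1.375, 0.917]
wrist_force: [-2.2, -13.6, -9.4]
grip_width: 0.0007
```

```bash
python3 go.py; python3 - <<'E'
from h import *
from cell import optics,finder
p=optics.camera('scene');cv2.imwrite('pics/j2.png',cv2.resize(p['color'][150:210,290:370],(800,600),interpolation=cv2.INTER_CUBIC))
for d in finder.find_in(p,'roller'): print(d['score'],c2w(p,d['xyz'])[:3].round(4))
for n,X in dict(up=(.407,-.178,.159),r5=(.407+.38*.0264,-.178+.925*.0264,.152),r7=(.407+.38*.0354,-.178+.925*.0354,.146),pivot=(.414,-.181,.104)).items(): print(n,(proj(p,np.array(X))[0]-[290,150])*10)
E
```

```text
t 14.55 pos [ 0.4183 -0.1634  0.1484] F [ -2.2 -13.6  -9.4] w 0.0007 yaw(y) 2.75 x [-0.005 -0.002 -1.   ] j [-0.01  0.17 -0.52  0.   -0.88 -0.39]
up [329.82577425 140.52661545]
r5 [387.91999859 225.03696837]
r7 [407.31738756 262.13923958]
pivot [302.0105278  275.95610359]
```

View pics/j2.png

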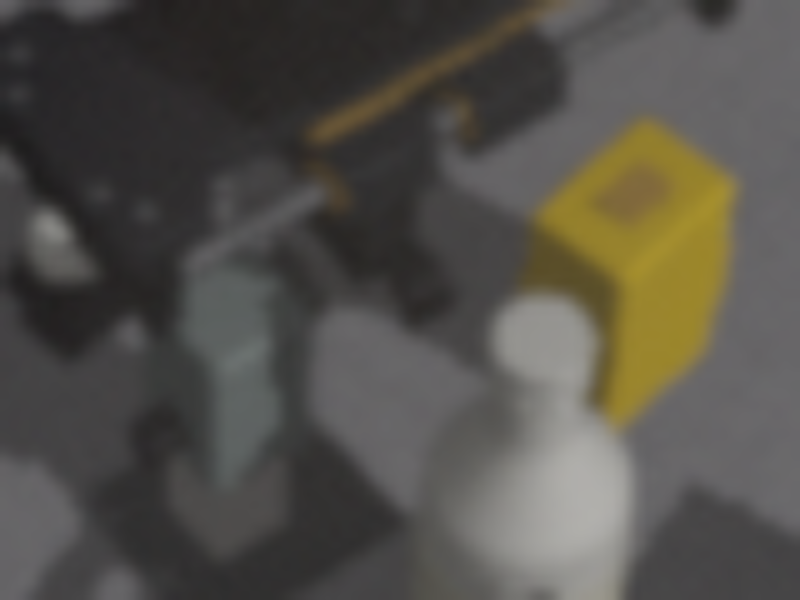

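The roller sits at crop (425,290), past where 0.7 rad would put it (407,262), and the force is rising at the stop, so it is tripped. I back off so it springs back.

Request:
step_arm([
  {"tx":0,"ty":0,"tz":-1,"rx":0,"ry":0,"rz":0,"fingers":0},
  {"tx":0,"ty":0,"tz":-2,"rx":0,"ry":0,"rz":0,"fingers":0},
  {"tx":0,"ty":0,"tz":-2.5,"rx":0,"ry":0,"rz":0,"fingers":0},
  {"tx":0,"ty":0,"tz":-1,"rx":0,"ry":0,"rz":0,"fingers":0},
  {"tx":-3,"ty":0,"tz":0,"rx":0,"ry":0,"rz":0,"fingers":0},
  {"tx":-4,"ty":0,"tz":0,"rx":0,"ry":0,"rz":0,"fingers":0},
  {"tx":-3,"ty":0,"tz":0,"rx":0,"ry":0,"rz":0,"fingers":0},
])

```text
time_s: 15.35
eef_pos: [0.3964, -0.2224, 0.252]
tool_rot: [-0.917, 1.366, 0.913]
wrist_force: [0.7, -0.3, 1.0]
grip_width: 0.0002
```

```bash
python3 go.py; python3 - <<'E'
from h import *
from cell import optics,finder
p=optics.camera('scene');cv2.imwrite('pics/k2.png',cv2.resize(p['color'][130:220,270:390],(800,600),interpolation=cv2.INTER_CUBIC))
for d in finder.find_in(p,'roller'): print(d['score'],c2w(p,d['xyz'])[:3].round(4))
E
```

```text
t 15.35 pos [ 0.3964 -0.2224  0.252 ] F [ 0.7 -0.3  1. ] w 0.0002 yaw(y) 2.749 x [ 0.004 -0.    -1.   ] j [-0.15  0.07 -0.35 -0.   -1.14 -0.24]
0.46 [0.5633 0.328  0.2292]
```

View pics/k2.png

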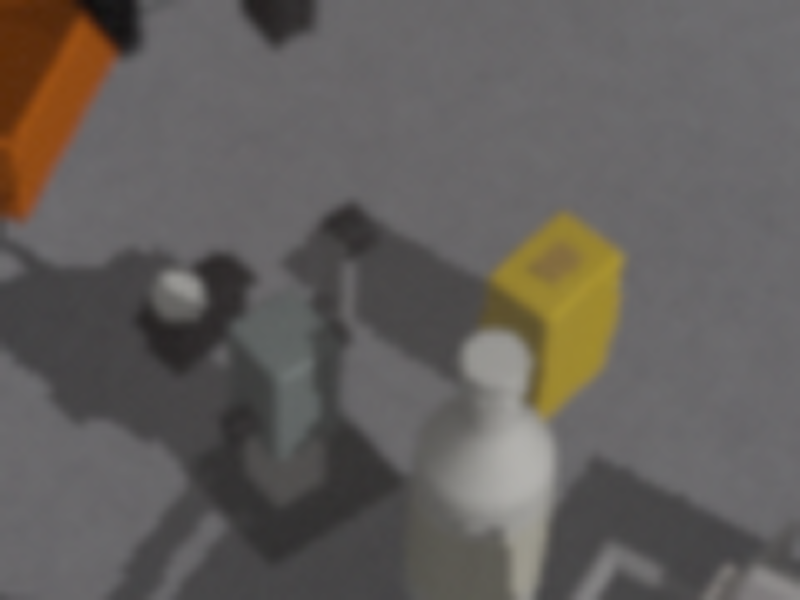

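The lever is upright again (crop (350,225)), with the bottle and servo in place. Next is the handle: turn the tool while I refine the bar's position from the clear views.

Request:
step_arm([
  {"tx":0,"ty":0,"tz":0,"rx":-0.142,"ry":0,"rz":0,"fingers":0},
  {"tx":0,"ty":0,"tz":0,"rx":-0.142,"ry":0,"rz":0,"fingers":0},
  {"tx":0,"ty":0,"tz":0,"rx":-0.142,"ry":0,"rz":0,"fingers":0},
])

```text
time_s: 15.75
eef_pos: [0.3956, -0.2218, 0.2492]
tool_rot: [-1.238, 1.189, 1.238]
wrist_force: [0.0, 0.6, -1.2]
grip_width: 0.0004
```

```bash
python3 go.py 0.522,-0.0025,0.25; python3 - <<'E'
from h import *
from cell import optics,finder
pt=optics.camera('top');ps=optics.camera('scene')
def bar(H,yaw):
    d=np.array([-np.cos(yaw),-np.sin(yaw),0]);o=np.array([np.sin(yaw),-np.cos(yaw),0])
    H=np.r_[H,0]
    pts=[H+d*.075+o*.011,H+d*.075+o*.052,H+d*.175+o*.052,H+d*.175+o*.011]
    return np.array([q+[0,0,.145] for q in pts]),np.array([H+[0,0,.17],H+d*.184+o*.011+[0,0,.165],H+o*.011+[0,0,.165]])
for n,p,(x0,y0,w,h) in(('t',pt,(210,120,80,110)),('s',ps,(330,200,110,110))):
    s=6;im=cv2.resize(p['color'][y0:y0+h,x0:x0+w],None,fx=s,fy=s,interpolation=cv2.INTER_CUBIC)
    b,e=bar(np.array([.647,.030]),.035)
    f=lambda X:((proj(p,X)-[x0,y0]+.5)*s).astype(int)
    im0=im.copy()
    cv2.polylines(im,[f(b)],False,(0,0,255),1);
    for q in f(e):cv2.circle(im,tuple(int(v) for v in q),4,(0,255,0),1)
    cv2.imwrite(f'pics/l_{n}.png',cv2.resize(np.hstack([im0,im]),None,fx=.55,fy=.55))
E
```

```text
t 15.75 pos [ 0.3956 -0.2218  0.2492] F [ 0.   0.6 -1.2] w 0.0004 yaw(y) -3.102 x [ 0.001  0.001 -1.   ] j [-0.15  0.07 -0.36 -0.   -1.14  0.19]
0.522,-0.0025,0.25 shift cm [ -0.05 -13.5   21.41] max/5 5.1
```

View pics/l_t.png

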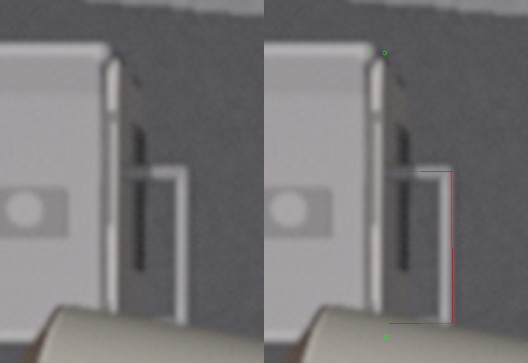

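View pics/l_s.png

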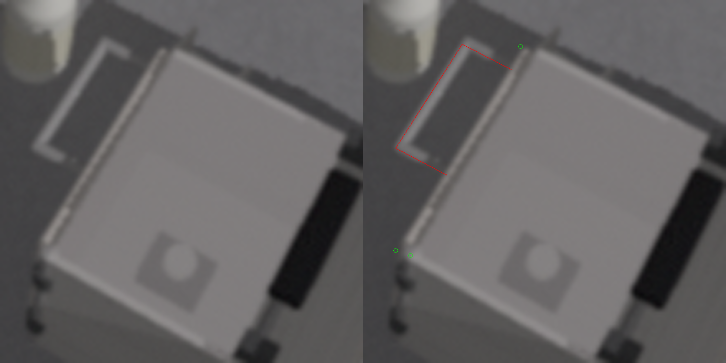

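The model outline fits along the bar but sits about 3.5 mm too far out, so I use hinge (0.647, 0.0335) and gap centre (0.523, 0.000). I move above it.

Request:
step_arm([
  {"tx":0,"ty":-2.2,"tz":3.6,"rx":0,"ry":0,"rz":0,"fingers":0},
  {"tx":0,"ty":-2.3,"tz":3.6,"rx":0,"ry":0,"rz":0,"fingers":0},
  {"tx":0,"ty":-2.3,"tz":3.6,"rx":0,"ry":0,"rz":0,"fingers":0},
  {"tx":0,"ty":-2.3,"tz":3.6,"rx":0,"ry":0,"rz":0,"fingers":0},
  {"tx":0,"ty":-2.3,"tz":3.6,"rx":0,"ry":0,"rz":0,"fingers":0},
  {"tx":0,"ty":-2.3,"tz":3.6,"rx":0,"ry":0,"rz":0,"fingers":0},
  {"tx":2,"ty":0,"tz":0,"rx":0,"ry":0,"rz":0,"fingers":0},
  {"tx":3,"ty":0,"tz":0,"rx":0,"ry":0,"rz":0,"fingers":0},
])

```text
time_s: 16.65
eef_pos: [0.5268, 0.0002, 0.2]
tool_rot: [-1.234, 1.189, 1.231]
wrist_force: [0.4, -0.2, -1.4]
grip_width: 0.0005
```

```bash
python3 go.py 0.523,0,0.17; python3 - <<'E'
from h import *
from cell import optics,finder
p=optics.camera('scene');cv2.imwrite('pics/m2.png',cv2.resize(p['color'][180:300,310:470],(800,600),interpolation=cv2.INTER_CUBIC))
E
```

```text
t 16.65 pos [5.268e-01 2.000e-04 2.000e-01] F [ 0.4 -0.2 -1.4] w 0.0005 yaw(y) -3.109 x [ 0.004  0.002 -1.   ] j [ 0.31  0.24 -0.28 -0.   -1.04 -0.28]
0.523,0,0.17 shift cm [ 2.99  0.4  -0.02] max/5 0.6
```

View pics/m2.png

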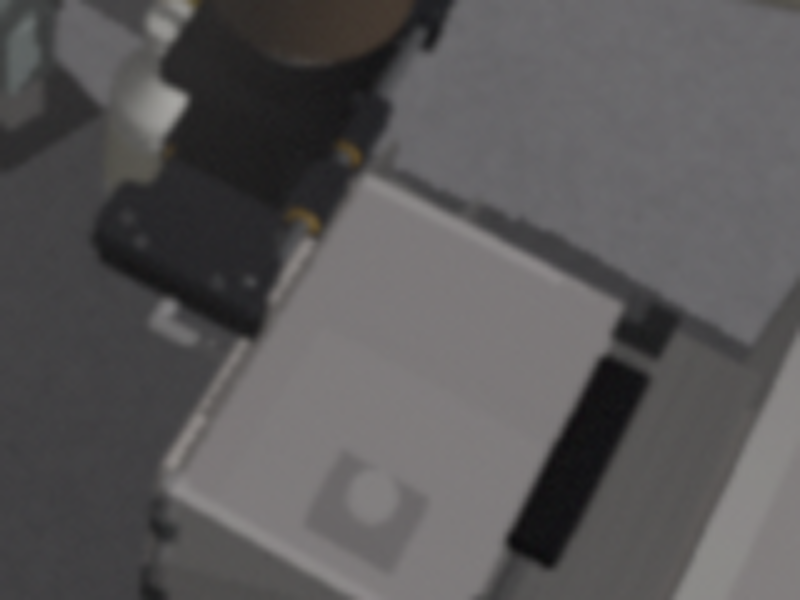

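Request:
step_arm([
  {"tx":2,"ty":0.3,"tz":0,"rx":0,"ry":0,"rz":0,"fingers":0},
  {"tx":1,"ty":0,"tz":0,"rx":0,"ry":0,"rz":0,"fingers":0},
  {"tx":0.8,"ty":0,"tz":0,"rx":0,"ry":0,"rz":0,"fingers":0},
])

```text
time_s: 17.0
eef_pos: [0.5219, -0.0019, 0.1611]
tool_rot: [-1.233, 1.194, 1.233]
wrist_force: [0.5, -0.6, 1.6]
grip_width: 0.0007
```

Request:
step_arm([
  {"tx":0.5,"ty":0,"tz":0,"rx":0,"ry":0,"rz":0,"fingers":0},
  {"tx":0.5,"ty":0,"tz":0,"rx":0,"ry":0,"rz":0,"fingers":0},
])

```text
time_s: 17.2
eef_pos: [0.5225, -0.0019, 0.1519]
tool_rot: [-1.234, 1.192, 1.233]
wrist_force: [-0.0, -0.6, -0.5]
grip_width: 0.0003
```

Request:
step_arm([
  {"tx":1,"ty":0,"tz":0,"rx":0,"ry":0,"rz":0,"fingers":0},
  {"tx":1.2,"ty":0,"tz":0,"rx":0,"ry":0,"rz":0,"fingers":0},
])

```text
time_s: 17.4
eef_pos: [0.5224, -0.0018, 0.1294]
tool_rot: [-1.234, 1.191, 1.233]
wrist_force: [0.2, 0.2, -0.2]
grip_width: 0.0006
```

```bash
python3 go.py;python3 - <<'E'
import numpy as np
H=np.array([.647,.0335])
for off in (.033,):
  for th in np.arange(0,1.66,.13):
    a=.035+th
    d=np.array([-np.cos(a),-np.sin(a)]);o=np.array([np.sin(a),-np.cos(a)])
    print(round(th,2),(H+.125*d+off*o).round(4))
E
```

```text
t 17.4 pos [ 0.5224 -0.0018  0.1294] F [ 0.2  0.2 -0.2] w 0.0006 yaw(y) -3.108 x [ 0.002  0.001 -1.   ] j [ 0.31  0.31 -0.38  0.   -0.87 -0.27]
0.0 [ 0.5232 -0.0039]
0.13 [ 0.5291 -0.0196]
0.26 [ 0.537  -0.0344]
0.39 [ 0.5467 -0.0481]
0.52 [ 0.5582 -0.0604]
0.65 [ 0.5711 -0.0711]
0.78 [ 0.5853 -0.0801]
0.91 [ 0.6005 -0.0871]
1.04 [ 0.6166 -0.0921]
1.17 [ 0.6331 -0.095 ]
1.3 [ 0.6499 -0.0958]
1.43 [ 0.6666 -0.0943]
1.56 [ 0.683  -0.0907]
```

The fingertips are in the gap with no contact. I swing the door.

Request:
step_arm([
  {"tx":0,"ty":0,"tz":-0.3,"rx":0,"ry":0,"rz":0,"fingers":0},
  {"tx":0,"ty":-0.53,"tz":-1.59,"rx":-0.13,"ry":0,"rz":0,"fingers":0},
])

```text
time_s: 17.6
eef_pos: [0.527, -0.0201, 0.1288]
tool_rot: [-1.331, 1.126, 1.334]
wrist_force: [0.5, 0.8, -0.6]
grip_width: 0.0005
```

Request:
step_arm([
  {"tx":0,"ty":-0.53,"tz":-1.59,"rx":-0.13,"ry":0,"rz":0,"fingers":0},
])

```text
time_s: 17.7
eef_pos: [0.5353, -0.0356, 0.1293]
tool_rot: [-1.426, 1.053, 1.428]
wrist_force: [-0.3, 1.3, -0.4]
grip_width: 0.0006
```

```bash
python3 go.py;python3 - <<'E'
from h import *
from cell import optics,finder
p=optics.camera('top');cv2.imwrite('pics/n1.png',cv2.resize(p['color'][110:230,220:380],(800,600),interpolation=cv2.INTER_CUBIC))
E
```

```text
t 17.7 pos [ 0.5353 -0.0356  0.1293] F [-0.3  1.3 -0.4] w 0.0006 yaw(y) -2.842 x [-0.001  0.    -1.   ] j [ 0.24  0.33 -0.35 -0.   -0.89  0.06]
```

View pics/n1.png

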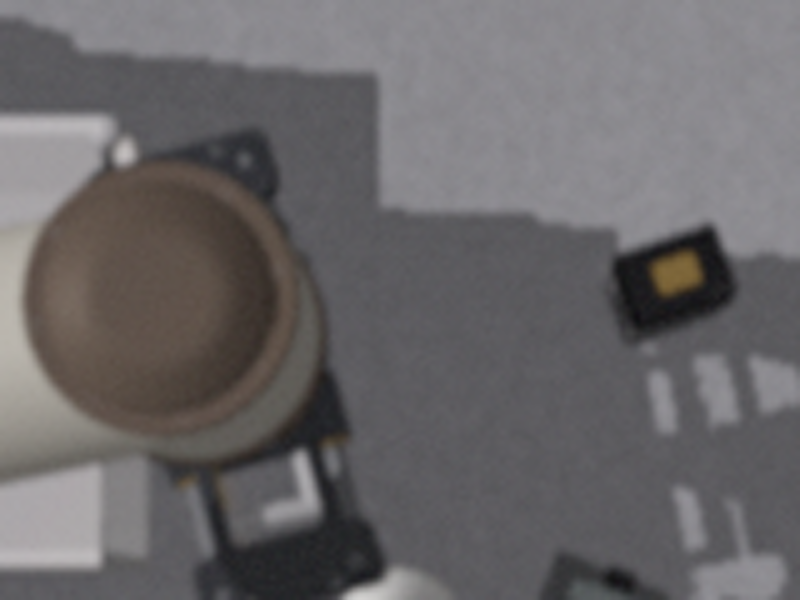

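The handle end at crop (300,480) is turning with the tool, so the door is free, and the bottle is below the gripper body. I continue.

Request:
step_arm([
  {"tx":0,"ty":-0.53,"tz":-1.59,"rx":-0.13,"ry":0,"rz":0,"fingers":0},
  {"tx":0,"ty":-0.53,"tz":-1.59,"rx":-0.13,"ry":0,"rz":0,"fingers":0},
  {"tx":0,"ty":-0.53,"tz":-1.59,"rx":-0.13,"ry":0,"rz":0,"fingers":0},
  {"tx":0,"ty":-0.53,"tz":-1.59,"rx":-0.13,"ry":0,"rz":0,"fingers":0},
])

```text
time_s: 18.15
eef_pos: [0.5836, -0.0816, 0.1294]
tool_rot: [-1.78, 0.705, 1.782]
wrist_force: [-0.1, 1.1, 0.9]
grip_width: 0.0007
```

```bash
python3 go.py;python3 - <<'E'
from h import *
from cell import optics,finder
p=optics.camera('scene');cv2.imwrite('pics/n2.png',cv2.resize(p['color'][150:330,220:460],(800,600),interpolation=cv2.INTER_CUBIC))
E
```

```text
t 18.15 pos [ 0.5836 -0.0816  0.1294] F [-0.1  1.1  0.9] w 0.0007 yaw(y) -2.324 x [-0.001  0.    -1.   ] j [ 0.14  0.41 -0.22 -0.   -0.94  0.68]
```

View pics/n2.png

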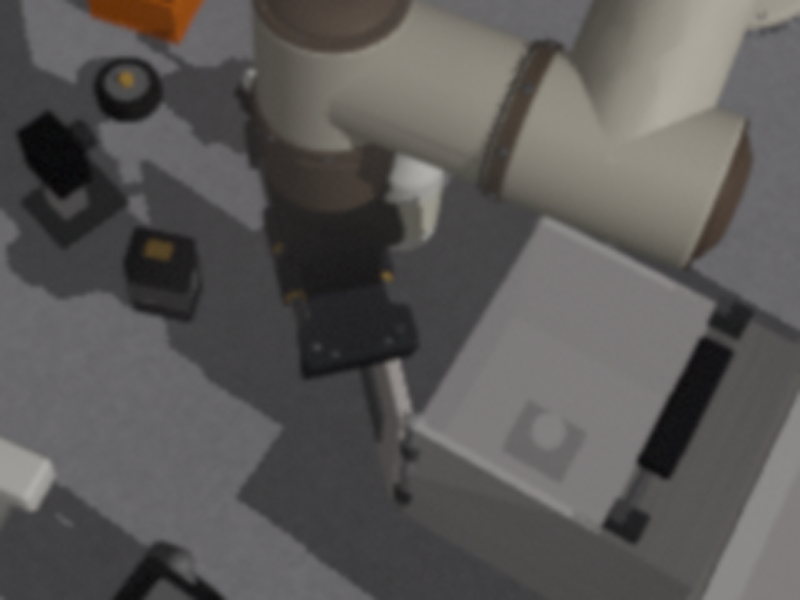

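The door is half open, and the hinge end shows at crop (400,460). Continuing.

Request:
step_arm([
  {"tx":0,"ty":-0.53,"tz":-1.59,"rx":-0.13,"ry":0,"rz":0,"fingers":0},
  {"tx":0,"ty":-0.53,"tz":-1.59,"rx":-0.13,"ry":0,"rz":0,"fingers":0},
  {"tx":0,"ty":-0.53,"tz":-1.59,"rx":-0.13,"ry":0,"rz":0,"fingers":0},
])

```text
time_s: 18.5
eef_pos: [0.631, -0.0963, 0.1293]
tool_rot: [-2.02, 0.374, 2.024]
wrist_force: [-1.5, 1.0, 0.7]
grip_width: 0.0003
```

Request:
step_arm([
  {"tx":0,"ty":-0.53,"tz":-1.59,"rx":-0.13,"ry":0,"rz":0,"fingers":0},
  {"tx":0,"ty":-0.53,"tz":-1.59,"rx":-0.13,"ry":0,"rz":0,"fingers":0},
  {"tx":0,"ty":-0.53,"tz":-1.59,"rx":-0.13,"ry":0,"rz":0,"fingers":0},
])

```text
time_s: 18.8
eef_pos: [0.6811, -0.092, 0.1293]
tool_rot: [2.207, 0.027, -2.211]
wrist_force: [-1.0, 0.5, 1.0]
grip_width: 0.0007
```

```bash
python3 go.py;python3 - <<'E'
from h import *
from cell import optics,finder
p=optics.camera('scene');cv2.imwrite('pics/o2.png',cv2.resize(p['color'][150:330,220:460],(800,600),interpolation=cv2.INTER_CUBIC))
E
```

```text
t 18.8 pos [ 0.6811 -0.092   0.1293] F [-1.   0.5  1. ] w 0.0007 yaw(y) -1.546 x [-0.002 -0.    -1.   ] j [ 0.1   0.57  0.05 -0.   -1.05  1.5 ]
```

View pics/o2.png

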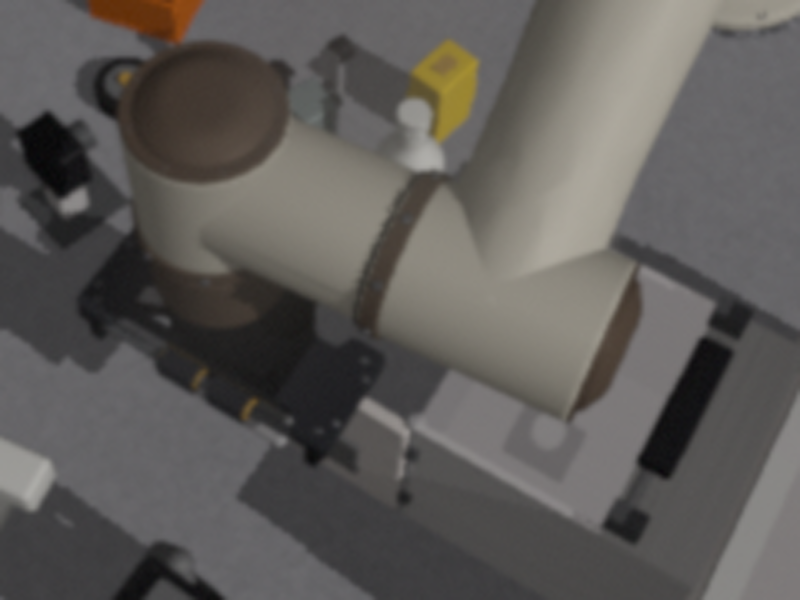

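Request:
step_arm([
  {"tx":0,"ty":0,"tz":0.4,"rx":0,"ry":0,"rz":0,"fingers":0},
  {"tx":-1,"ty":0,"tz":0,"rx":0,"ry":0,"rz":0,"fingers":0},
  {"tx":-3,"ty":0,"tz":0,"rx":0,"ry":0,"rz":0,"fingers":0},
  {"tx":-4,"ty":0,"tz":0,"rx":0,"ry":0,"rz":0,"fingers":0},
  {"tx":-5,"ty":0,"tz":0,"rx":0,"ry":0,"rz":0,"fingers":0},
  {"tx":-4,"ty":0,"tz":0,"rx":0,"ry":0,"rz":0,"fingers":0},
])

```text
time_s: 19.45
eef_pos: [0.6765, -0.0924, 0.3042]
tool_rot: [2.215, 0.022, -2.207]
wrist_force: [0.6, -0.1, 0.3]
grip_width: 0.0005
```

Request:
step_arm([
  {"tx":0,"ty":0,"tz":4,"rx":0,"ry":0,"rz":0,"fingers":0},
  {"tx":0,"ty":0,"tz":4,"rx":0,"ry":0,"rz":0,"fingers":0},
  {"tx":0,"ty":0,"tz":4,"rx":0,"ry":0,"rz":0,"fingers":0},
  {"tx":0,"ty":0,"tz":4,"rx":0,"ry":0,"rz":0,"fingers":0},
  {"tx":0,"ty":0,"tz":4,"rx":0,"ry":0,"rz":0,"fingers":0},
  {"tx":0,"ty":0,"tz":4,"rx":0,"ry":0,"rz":0,"fingers":0},
  {"tx":0,"ty":0,"tz":4,"rx":0,"ry":0,"rz":0,"fingers":0},
])

```text
time_s: 20.15
eef_pos: [0.3945, -0.0989, 0.3002]
tool_rot: [2.213, 0.022, -2.21]
wrist_force: [0.8, 0.3, 0.6]
grip_width: 0.0003
```

```bash
python3 go.py;python3 - <<'E'
from h import *
from cell import optics,finder
p=optics.camera('top');cv2.imwrite('pics/p1.png',cv2.resize(p['color'][80:320,140:460],(800,600),interpolation=cv2.INTER_CUBIC))
for l in('gate_bar','door_handle','battery','bottle','servo','bracket','wheel','tub','camera_stand'):
  print(l,[(round(d['score'],2),c2w(p,d['xyz'])[:3].round(3).tolist()) for d in finder.find_in(p,l)[:2]])
p=optics.camera('scene');cv2.imwrite('pics/p2.png',cv2.resize(p['color'][110:320,190:470],(800,600),interpolation=cv2.INTER_CUBIC))
for l in('gate_bar','battery','roller'):
  print(l,[(round(d['score'],2),c2w(p,d['xyz'])[:3].round(3).tolist()) for d in finder.find_in(p,l)[:2]])
E
```

```text
t 20.15 pos [ 0.3945 -0.0989  0.3002] F [0.8 0.3 0.6] w 0.0003 yaw(y) -1.551 x [ 0.001 -0.    -1.   ] j [ 0.16 -0.05 -0.35  0.   -1.27  1.43]
gate_bar [(0.65, [0.553, 0.173, 0.21])]
door_handle [(0.81, [0.656, -0.063, 0.143])]
battery [(0.89, [0.599, -0.221, 0.088]), (0.52, [0.457, -0.369, 0.024])]
bottle [(0.67, [0.447, -0.102, 0.121])]
servo [(0.67, [0.397, -0.262, 0.04])]
bracket []
wheel [(0.67, [0.457, -0.366, 0.021]), (0.59, [0.551, 0.173, 0.203])]
tub [(0.74, [0.342, -0.431, 0.006])]
camera_stand [(0.69, [0.571, -0.333, 0.094])]
gate_bar [(0.9, [0.559, 0.172, 0.202])]
battery [(0.96, [0.338, -0.123, 0.078]), (0.56, [0.611, -0.215, 0.079])]
roller [(0.63, [0.414, -0.178, 0.16])]
```

View pics/p1.png

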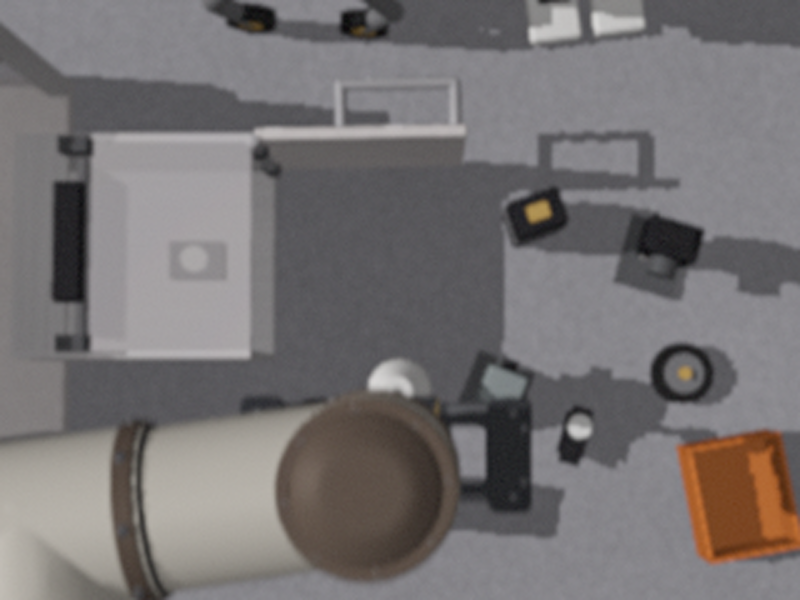

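View pics/p2.png

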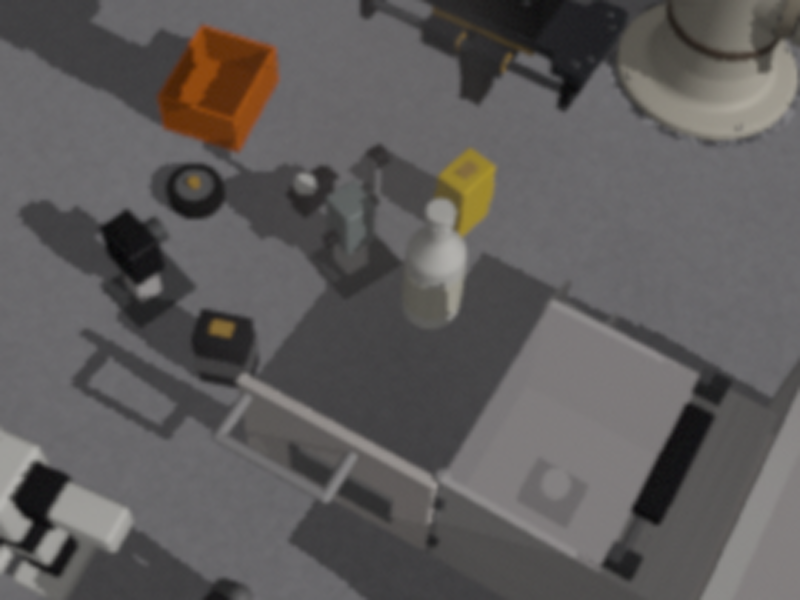

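The door stands at about a right angle (top crop (255,133) to (465,130)). The battery is upright at (538,212), clear of the door, and the lever is upright. The gate is down and the robot touches nothing, so I hand in.

```bash
python3 -c "
from cell import order
print(order.finish_job())"
```

```text
the job is handed in; nothing more can be done
None
```

I did the job in the order asked and handed it in at about 20.5 s. The outer door now stands at about 90°.

- **Gate:** I pressed the crossbar down to its stop and held it for about 0.8 s. The readings were 12 N at the stop and 9 N at the end of the hold.
- **Battery:** I carried the dark pack from the door's sweep to about (0.60, -0.22). It stands upright there, at least 225 mm from the hinge by my estimate, where 184 mm is needed.
- **Switch:** I pushed the roller lever sideways close to its stop, then let it spring back upright.
- **Door:** I hooked the pull bar and swung the door open, with only 1 to 2 N on the wrist.

**Last checks:** The final pictures show the door open at about 90°, the lever upright, and the battery clear and standing. The crossbar's top read 202 to 210 mm in the final pictures, where 205 mm is shut; that spread is wider than the 3 mm limit. My surer evidence that it is shut is the hard stop I felt with the tool at about the right height.

**Weaker checks:** The last finder call missed the bracket, and it was partly out of view; I never worked near it. The bottle read about 10 mm off in x, but it was half hidden by the arm in that view. It looks unmoved in the scene picture. The servo, tub, wheel and camera stand are where they were, within the finder's accuracy.

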